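Put the grooming pile away

ROBOT

A 6-joint arm with a two-finger parallel gripper is mounted at the origin on the work surface. World frame = base frame: x ahead of the robot, y to its left, z up, the work surface at z = 0. Lengths are in m, angles in rad, forces in N, time in s.
With the tool pointing down it reaches from about 0.35 to 0.875 m from the base axis. Payload 4.2 kg.
Tool frame: the origin (TCP) lies at the very end of the fingers, on their centre line; the grasp point (between the pads) lies 19 mm behind it; z points along the fingers, y is the direction in which the jaws open and shut (so a half turn about z gives the same grasp; the last joint's range is limited). The gripper opens to 85 mm and grips with 20 to 120 N. Pads are 22 mm wide; open, the fingers measure 114 mm over their backs; the gripper's body (76 mm by 85 mm) begins 54 mm behind the grasp point. The pads swing forward as they close: fully open they stand 13 mm farther back than shut.
Start: joints at [1.408, 0.385, 0.008, 0, -1.194, -0.259], TCP at [0.256, 0.57, 0.231] pointing down, gripper open.
Joint ranges: [-3.14, 3.14], [-1.21, 2.06], [-1.07, 1.41], [-3.16, 2.05], [-2.99, -0.16], [-3.1, 3.1]. Speed limits (rad/s): [2.79, 2.79, 3.14, 3.14, 3.14, 3.14].

INTERFACE

Orientations are given as [roll, pitch, yaw] about the fixed x, y, z axes, in that order (R = Rz(yaw) Ry(pitch) Rx(roll)).
In Python, from plant import monitor, camera, ctrl gives the robot as it stands.
- The arm moves only by the tool move_arm, never from a script. Its argument "targets" is a list of rows, each an object with "dp": the shift along the tool's x, y, z in cm, a list of three; "spin": the turn about the tool's z in rad; "grip": the finger opening in cm, from 0 to 8.54. A call has 1 to 20 rows; each row is the pose to reach, as a shift and turn from the pose commanded when the call began, along the tool's axes at that moment; what a row does not reach only later rows make up. A row lasts 1/10 s, in which the tool goes at most 50 mm and 8.59 degrees, less where a joint would pass 70% of its speed; a pose out of reach is approached as far as the arm can. A call with a gripper value outside its range is refused whole. The fingers move at their own pace and stop on an object; "newtons" is the grip in N (left out, the last holds). Time passes only in rows, so rows that repeat a pose let the fingers close. It gives the time, the measured TCP pose, the force and the opening at its end, in the units of the state.
- monitor.sense(): the state, without advancing time (a new reading comes with each control period).
- camera(name): name is "scene" or "top" or "wrist"; returns a dict with "img" (480x640x3 uint8, red, green, blue), "fx", "fy", "cx", "cy" (pixels), "k1" (the pictures are not rectified: a ray, as slopes to the right and down, at radius r is drawn at 1 + k1 r^2 times it, then the intrinsics apply), "xyz" and "rotation" of the camera in the world. Camera axes: x right, y down, z forward; pixel columns grow to the right and rows downward; lengths in m; the calibration is good to about 2 mm. A picture is of the moment at which its call begins. There is no depth.
- ctrl.close_job(): hands the job in, once; it reports no verdict.
The state is a dict: "clock": time; "joint_pos": joint angles; "joint_velocities": joint speeds; "tau": joint torques, N m; "tool_pos": TCP position; "orientation": TCP orientation; "ft_force": force on the tool from outside, world axes, zero at the start; "wrist_torque": the same for the moment, N m; "opening": finger opening in m.
Only numpy, scipy, OpenCV 4.12 (cv2) and the standard library are available. Lean on these libraries where they do the work, as an engineer would, in place of code of your own. Each camera call takes 0.05 s, during which the arm holds its last target.

TASK

The grooming kit has been left in a pile on the bench: take it apart from the top down, one thing at a time, and put each thing in its place before you take the next - the pink soap lengthwise on the ribs of the green soap dish, the balm tin upright in the middle of the cork coaster, the teal curry comb nubs down in the middle of the black wire drying rack, and last the navy clipper case, lid up and lengthwise, flat in the white enamel tray. Set things down gently rather than letting them drop, and leave the glass jar and the stand with the clipped brush where they are.

Things in the scene. Friction and masses are not known exactly. Their poses are not given: they have to be found in the camera images.
- soap: pink soap bar, a block 64 x 38 x 26 mm, top of the pile at the start, lying flat on the tin. Origin at the centre of its underside; x along its 64 mm length, z up.
- tin: round balm tin with yellow lid and green label, 56 mm diameter, 26 mm high, second from the top, standing on the comb. Origin at the centre of its underside; z up.
- comb: teal silicone curry comb, firm, an oval slab with straight sides, 98 x 58 mm, 22 mm high: the upper 12 mm is the solid back, full width; the lower 10 mm is the nubs, 4 mm further in all round. It lies nubs down on the case. Origin at the centre of its underside (nub tips); x along its 98 mm length, z up, through its back.
- case: navy hard plastic clipper case with steel latches, a box 132 x 62 x 36 mm, bottom of the pile, standing on the bench. Origin at the centre of its underside; x along its 132 mm length, z up, through its lid.
- dish: pale green soap dish, fixed, 100 x 72 mm outside, 92 x 64 mm inside its 4 mm wall, rim 15 mm above the bench; ribs inside stand 9 mm above the bench and carry the soap. Origin under its centre on the bench; x along its 100 mm length, z up.
- coaster: round cork coaster, fixed, 92 mm diameter, 6 mm thick. Origin under its centre on the bench; z up.
- rack: black wire drying rack on a grey drip plate 130 x 100 mm, fixed; the wires run along x over about 125 x 97 mm and their tops are level, 22 mm above the bench. Origin under its centre on the bench; x along its 130 mm length, z up.
- tray: shallow white enamel tray with blue rim, fixed, 164 x 94 mm outside, 156 x 86 mm inside its 4 mm wall, rim 14.5 mm and floor 5 mm above the bench. Origin under its centre on the bench; x along its 164 mm length, z up.
- jar: glass biscuit jar with steel screw lid, 72 mm diameter, 96 mm high, loose, standing among the things; not to be moved. Origin at the centre of its underside.
- clip_stand: aluminium stand, base 90 x 70 mm, with a spring clip that pinches an upright grey brush, 172 mm high in all, loose, standing among the things; not to be moved. Origin at the centre of the base's underside; x along the 90 mm side, from the brush to the post.
There are look-alikes about, which are no part of the job. There is more than one size of the comb; the one meant has the size given above.

How it is judged:
On the way, in this order (a step that is already met when the one before it is completed fails the run):
1. first the soap bar released in the soap dish, tin and comb still up on the pile (horizontal distance between soap and dish below 0.019 m and z of soap in the frame of dish between 0.006 and 0.013 m and angle between soap's own z axis and vertical below 0.1 rad and linear speed of soap below 0.03 m/s and contact force between the fingers and soap below 0.05 N and angle between the x axis of soap and the x axis of dish, either way round below 0.35 rad and height (world z) of tin above 0.054 m and height (world z) of comb above 0.034 m), for 0.2 s.
2. then the balm tin released on the coaster, comb still up on the case (horizontal distance between tin and coaster below 0.016 m and z of tin in the frame of coaster between 0.003 and 0.01 m and angle between tin's own z axis and vertical below 0.1 rad and linear speed of tin below 0.03 m/s and contact force between the fingers and tin below 0.05 N and height (world z) of comb above 0.034 m), for 0.2 s.
3. then the curry comb released on the drying rack (horizontal distance between comb and rack below 0.016 m and z of comb in the frame of rack between 0.019 and 0.026 m and angle between comb's own z axis and vertical below 0.1 rad and linear speed of comb below 0.03 m/s and contact force between the fingers and comb below 0.05 N), for 0.2 s.
4. last the clipper case released in the tray (horizontal distance between case and tray below 0.018 m and z of case in the frame of tray between 0.002 and 0.009 m and angle between case's own z axis and vertical below 0.1 rad and linear speed of case below 0.03 m/s and contact force between the fingers and case below 0.05 N and angle between the x axis of case and the x axis of tray, either way round below 0.25 rad), for 0.2 s.
At the end, for the whole second after the job is handed in: All released, still, upright and bearing on their places: soap in dish within 19 mm and 0.35 rad of lengthwise, tin on coaster within 16 mm, comb on rack within 16 mm (any yaw), case on tray floor within 18 mm and 0.25 rad of lengthwise; jar and clip stand within 15 mm of where they stood (all of step 3 and all of step 4 and horizontal distance between soap and dish below 0.019 m and z of soap in the frame of dish between 0.006 and 0.013 m and angle between each of soap, tin's own z axis and vertical below 0.1 rad and linear speed of each of soap, tin below 0.03 m/s and contact force between the fingers and soap below 0.05 N and angle between the x axis of soap and the x axis of dish, either way round below 0.35 rad and horizontal distance between tin and coaster below 0.016 m and z of tin in the frame of coaster between 0.003 and 0.01 m and contact force between the fingers and tin below 0.05 N and distance of each of jar, clip_stand from where it was at the start of the episode below 0.015 m); the robot touches nothing.
It fails at once if soap, tin, comb or case falls freely (over 0.7 m/s with no finger on it, a drop of some 25 mm) ((linear speed of soap above 0.7 m/s and contact force between the fingers and soap below 0.02 N) or (linear speed of tin above 0.7 m/s and contact force between the fingers and tin below 0.02 N) or (linear speed of comb above 0.7 m/s and contact force between the fingers and comb below 0.02 N) or (linear speed of case above 0.7 m/s and contact force between the fingers and case below 0.02 N)).
It fails at once if the glass jar is shifted more than 15 mm or tipped (distance of jar from where it was at the start of the episode above 0.015 m or angle between jar's own z axis and vertical above 0.2 rad).
It fails at once if the clip stand is shifted more than 15 mm or tipped (distance of clip_stand from where it was at the start of the episode above 0.015 m or angle between clip_stand's own z axis and vertical above 0.2 rad).
It also fails if it takes over 128 s, if anything falls off the work surface, if the arm or the gripper's body presses on something with over 40 N, if the wrist force passes 120 N, or if a joint passes its speed limit or range.

## Working session

There is one attempt and no reset: what is moved stays moved. The work goes in short steps, Python scripts to look and compute and a tool call to move; the robot and the scene stay as the last step left them, time stands still between calls to the robot, and variables do not carry over. Pictures are saved under pics/ and viewed, and the job is handed in when it is done.

Besides the shell and the picture viewer there is one more tool, called after ">>>" as name(argument=value, ...), one argument or row to a line, values as JSON. move_arm: Moves the arm, as the interface text tells. Its arguments: {"type":"object","properties":{"targets":{"type":"array","items":{"type":"object","properties":{"dp":{"type":"array","items":{"type":"number"}},"spin":{"type":"number"},"grip":{"type":"number"}}}},"newtons":{"type":"number"}},"required":["targets"]}

```bash
mkdir -p pics; ls
cat > h.py <<'E'
import numpy as np, cv2
from plant import monitor, camera, ctrl
def snap(name,fn):
    c=camera(name); cv2.imwrite('pics/'+fn,cv2.cvtColor(c['img'],cv2.COLOR_RGB2BGR))
    np.savez('pics/'+fn[:-4]+'.npz',**c); return c
def load(fn):
    return dict(np.load('pics/'+fn+'.npz'))
def KD(c):
    K=np.array([[c['fx'],0,c['cx']],[0,c['fy'],c['cy']],[0,0,1.]]);return K.astype(float),np.array([float(c['k1']),0,0,0])
def Rm(c):
    r=np.array(c['rotation'],float)
    if r.shape==(3,3): return r
    from scipy.spatial.transform import Rotation as R
    return R.from_euler('xyz',r).as_matrix()
def pix2w(c,uv,z):
    K,D=KD(c); p=cv2.undistortPoints(np.array(uv,float).reshape(-1,1,2),K,D).reshape(-1,2)
    d=np.c_[p,np.ones(len(p))]@Rm(c).T; o=np.array(c['xyz'],float)
    return o+d*((z-o[2])/d[:,2])[:,None]
def w2pix(c,P):
    K,D=KD(c);R=Rm(c);rv=cv2.Rodrigues(R.T)[0];t=-R.T@np.array(c['xyz'],float)
    return cv2.projectPoints(np.array(P,float).reshape(-1,1,3),rv,t,K,D)[0].reshape(-1,2)
E
python3 - <<'E'
from h import *
for n in ['scene','top','wrist']:
    c=snap(n,n+'0.png'); print(n,{k:v for k,v in c.items() if k!='img'})
print(monitor.sense())
E
```

```text
pics
scene {'fx': 552.5054501856032, 'fy': 552.5054501856032, 'cx': 321.6352360732997, 'cy': 231.1273919433695, 'k1': 0.05817517160587541, 'xyz': array([1.11022356, 0.72759008, 0.97242531]), 'rotation': array([-2.32484243, -0.01155931,  2.48492627])}
top {'fx': 623.9067254927844, 'fy': 623.9067254927844, 'cx': 319.1901457145302, 'cy': 239.63695564679665, 'k1': -0.16414532724413436, 'xyz': array([0.29000683, 0.01507316, 1.35226799]), 'rotation': array([-2.94589777, -0.00513281, -1.57832219])}
wrist {'fx': 380.93354407969235, 'fy': 380.93354407969235, 'cx': 320.9381480849386, 'cy': 243.21641720968626, 'k1': -0.024253830658318057, 'xyz': array([0.33349587, 0.53589753, 0.37398194]), 'rotation': array([ 2.80746006e+00, -1.62456534e-03, -1.99182561e+00])}
{'clock': 0.15, 'joint_pos': array([ 1.40760247e+00,  3.85400848e-01,  6.94582896e-03, -3.14228065e-04,
       -1.19400561e+00, -2.58607674e-01]), 'joint_velocities': array([-0.00132509, -0.00231787,  0.0039164 ,  0.00233185, -0.0002904 ,
       -0.00137986]), 'tau': array([-3.08913050e-04, -3.92679119e+01,  1.88581842e+01,  4.18858856e+00,
       -3.38734862e-03, -4.34861363e-06]), 'tool_pos': array([0.25569082, 0.56983008, 0.23046823]), 'orientation': array([ 3.13990901e+00, -1.43340221e-04, -4.21917268e-01]), 'ft_force': array([ 0.20966032,  0.50880432, -0.50941049]), 'wrist_torque': array([-0.06885683, -0.00445044, -0.0032827 ]), 'opening': 0.0856888995186996}
```

View pics/top0.png

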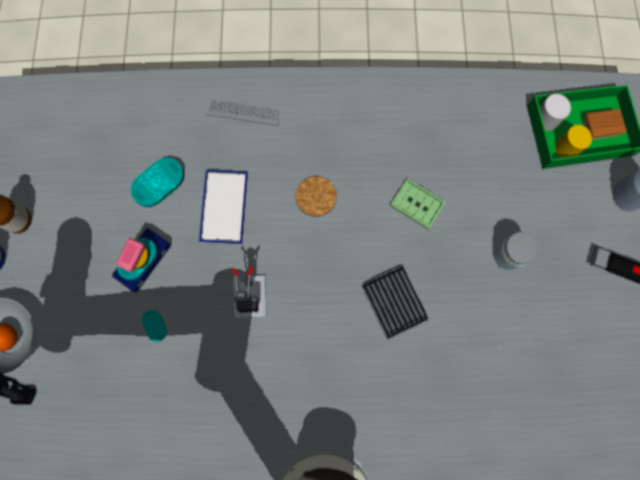

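View pics/scene0.png

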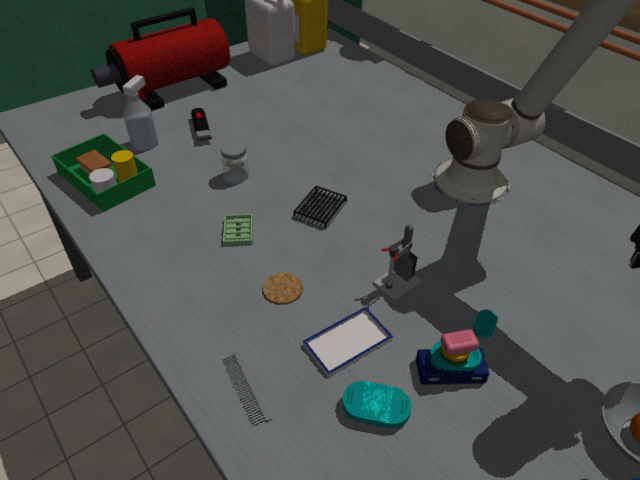

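View pics/wrist0.png

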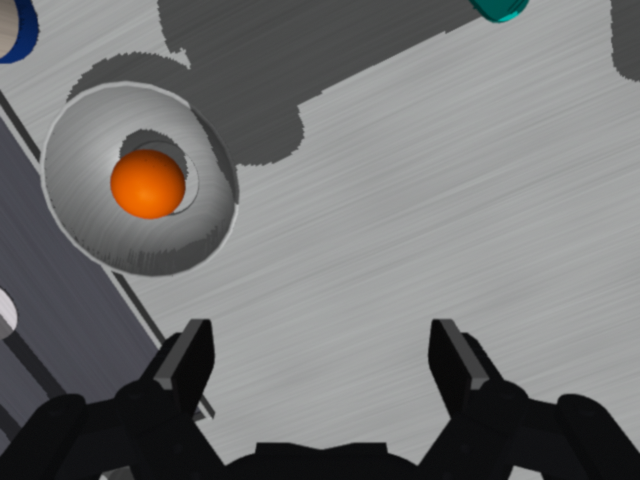

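Run:
```python
from h import *
c=load('top0');im=c['img'][:,:,::-1]
a=cv2.resize(im[140:350,80:280],(800,840)[::1],interpolation=cv2.INTER_CUBIC)
a=cv2.resize(im[210:350,90:277],(800,599),interpolation=cv2.INTER_CUBIC);cv2.imwrite('pics/t_pile.png',a)
s=load('scene0')['img'][:,:,::-1]
cv2.imwrite('pics/s_pile.png',cv2.resize(s[290:440,330:530],(800,600),interpolation=cv2.INTER_CUBIC))
cv2.imwrite('pics/t_places.png',cv2.resize(im[150:350,190:456],(798,600),interpolation=cv2.INTER_CUBIC))
for nm,uv,z in [('bigcomb ends',[(133,198),(183,164)],.02),('small ends',[(149,311),(160,340)],.015),
 ('tray',[(206,170),(247,171),(241,243),(199,240)],.0145),('coaster',[(295,196),(337,196),(316,176),(316,217)],.006),
 ('dish',[(410,179),(446,200),(430,228),(390,205)],.015),('rack',[(402,265),(428,319),(389,338),(363,284)],.022),
 ('case',[(146,223),(171,238),(137,291),(113,274)],.036),('jar',[(520,248)],.096)]:
    P=pix2w(c,uv,z);print(nm,P[:,:2].round(4).tolist(),'mean',P[:,:2].mean(0).round(4),'edges',np.linalg.norm(np.diff(np.r_[P,P[:1]],axis=0),axis=1).round(4))
```

```text
bigcomb ends [[0.6518, 0.4223], [0.7297, 0.3116]] mean [0.6907 0.367 ] edges [0.1354 0.1354]
small ends [[0.3999, 0.3759], [0.3376, 0.3496]] mean [0.3688 0.3627] edges [0.0676 0.0676]
tray [[0.7166, 0.2598], [0.7131, 0.1669], [0.5488, 0.1773], [0.556, 0.2703]] mean [0.6336 0.2186] edges [0.0929 0.1647 0.0932 0.1609]
coaster [[0.6565, 0.0594], [0.6559, -0.0344], [0.7028, 0.0122], [0.608, 0.0128]] mean [0.6558 0.0125] edges [0.0938 0.0661 0.0948 0.0672]
dish [[0.6923, -0.1984], [0.6434, -0.2776], [0.5796, -0.2385], [0.6323, -0.1513]] mean [ 0.6369 -0.2165] edges [0.0931 0.0748 0.1019 0.0762]
rack [[0.4965, -0.1726], [0.3791, -0.2251], [0.3399, -0.1403], [0.4559, -0.0871]] mean [ 0.4179 -0.1563] edges [0.1286 0.0935 0.1276 0.0946]
case [[0.5905, 0.385], [0.5566, 0.3279], [0.4411, 0.3982], [0.4779, 0.4533]] mean [0.5165 0.3911] edges [0.0664 0.1352 0.0663 0.1316]
jar [[0.5185, -0.4123]] mean [ 0.5185 -0.4123] edges [0.]
```

View pics/t_pile.png

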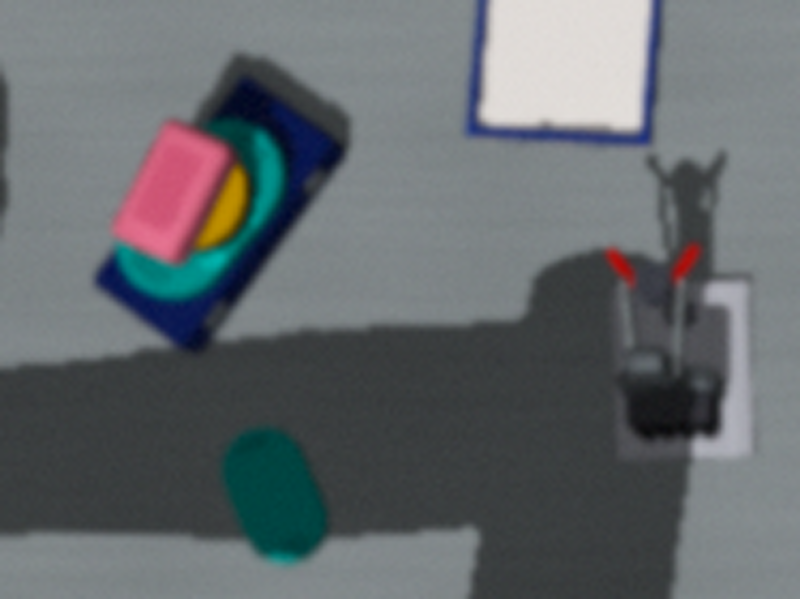

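View pics/s_pile.png

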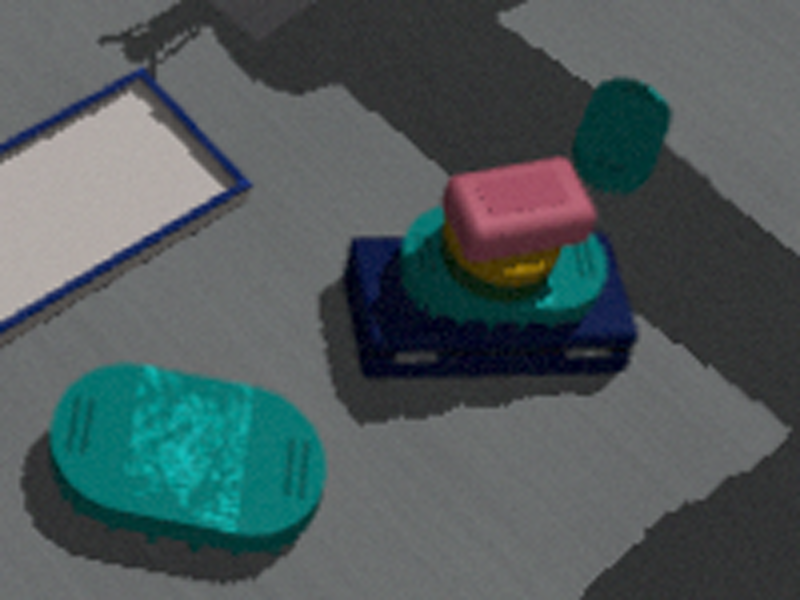

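View pics/t_places.png

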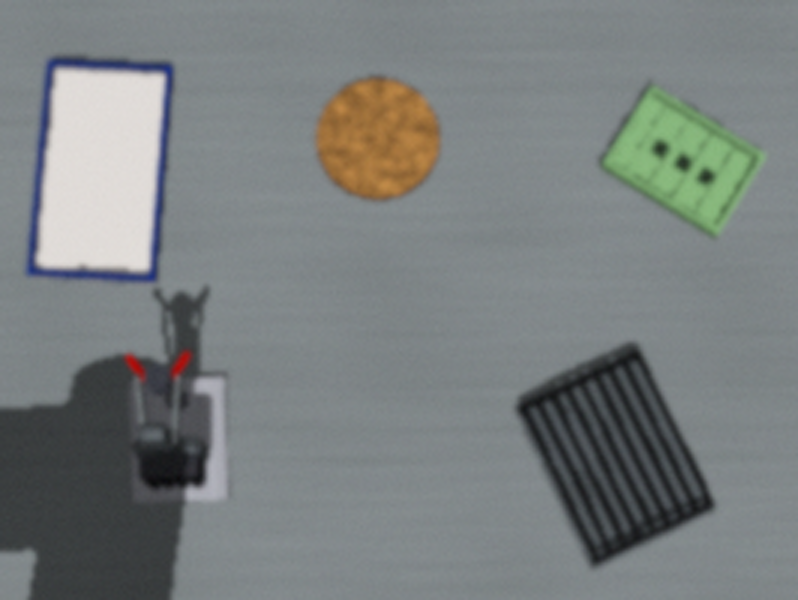

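```bash
cat >> h.py <<'E'
def box(x,y,yaw,L,W,z0,z1):
    p=np.array([[a*L/2,b*W/2,z] for z in (z0,z1) for a,b in ((1,1),(1,-1),(-1,-1),(-1,1))])
    R=np.array([[np.cos(yaw),-np.sin(yaw),0],[np.sin(yaw),np.cos(yaw),0],[0,0,1]])
    return p@R.T+[x,y,0]
def drawbox(im,c,P,col,s=1,off=(0,0)):
    q=((w2pix(c,P)-off+.5)*s).round().astype(int)
    for i in range(4):
        for a,b in ((i,(i+1)%4),(4+i,4+(i+1)%4),(i,4+i)): cv2.line(im,tuple(map(int,q[a])),tuple(map(int,q[b])),col,1)
def drawcyl(im,c,x,y,r,z,col,s=1,off=(0,0)):
    t=np.linspace(0,2*np.pi,40);P=np.c_[x+r*np.cos(t),y+r*np.sin(t),0*t+z]
    cv2.polylines(im,[((w2pix(c,P)-off+.5)*s).round().astype(int)],True,col,1)
E
python3 - <<'E'
from h import *
from scipy.optimize import least_squares
t=load('top0');s=load('scene0')
def mask(c,lo,hi,roi):
    h=cv2.cvtColor(c['img'],cv2.COLOR_RGB2HSV);m=cv2.inRange(h,lo,hi);r=np.zeros_like(m);x0,y0,x1,y1=roi;r[y0:y1,x0:x1]=m[y0:y1,x0:x1]
    r=cv2.morphologyEx(r,cv2.MORPH_CLOSE,np.ones((5,5)));n,l,st,ce=cv2.connectedComponentsWithStats(r);k=1+st[1:,4].argmax();return (l==k).astype(np.uint8)
def sil(c,P,shape):
    # exact silhouette polygon hull
    m=np.zeros((480*4,640*4),np.uint8);q=cv2.convexHull(((w2pix(c,P)+.5)*4).astype(np.float32)).round().astype(int);cv2.fillPoly(m,[q.reshape(-1,1,2)],1);return cv2.resize(m.astype(np.float32),(640,480),interpolation=cv2.INTER_AREA)
from scipy.optimize import minimize
def fit(name,x0,L,W,z0,z1,masks):
    def f(p):
        P=box(p[0],p[1],p[2],L,W,z0,z1);e=0
        for c,m in masks: e+=np.abs(sil(c,P,None)-m).sum()
        return e
    r=minimize(f,x0,method='Nelder-Mead',options=dict(initial_simplex=np.array(x0)+np.array([[0,0,0],[.006,0,0],[0,.006,0],[0,0,.1]]),xatol=1e-4,fatol=.5));print(name,r.x.round(4),'res',r.fun,[m.sum() for _,m in masks]);return r.x
pink=lambda c,roi:mask(c,(160,60,60),(180,255,255),roi)
grn=lambda c,roi:mask(c,(40,50,60),(75,255,255),roi)
for cams in ('t','s','ts'):
    d=dict(t=(t,(100,220,200,300),(380,170,460,240)),s=(s,(430,310,500,370),(210,200,270,260)))
    fit('soap '+cams,[.50,.39,1.0],.064,.038,.084,.110,[(d[k][0],pink(d[k][0],d[k][1])) for k in cams])
    fit('dish '+cams,[.637,-.2165,1.02],.1,.072,.0,.015,[(d[k][0],grn(d[k][0],d[k][2])) for k in cams])
    # tray: blue+white
def traym(c,roi):
    h=cv2.cvtColor(c['img'],cv2.COLOR_RGB2HSV);m=((cv2.inRange(h,(105,90,40),(130,255,255))>0)|(cv2.inRange(h,(0,0,170),(180,40,255))>0)).astype(np.uint8)
    r=np.zeros_like(m);x0,y0,x1,y1=roi;r[y0:y1,x0:x1]=m[y0:y1,x0:x1];r=cv2.morphologyEx(r,cv2.MORPH_CLOSE,np.ones((5,5)));return r
m=traym(t,(190,160,260,255));fit('tray t',[.6336,.2186,-.05],.164,.094,0.01,.0145,[(t,m)])
def cork(c,roi): return mask(c,(8,90,60),(22,255,255),roi)
for c,roi in ((t,(285,165,350,230)),(s,(250,260,310,315))):
    mm=cork(c,roi);ys,xs=np.nonzero(mm);print('coaster',pix2w(c,[[xs.mean(),ys.mean()]],.0055),mm.sum())
E
```

```text
soap t [ 0.5104  0.3985 -0.4062] res 118.625 [np.uint64(572)]
dish t [ 0.6392 -0.213   1.0001] res 51.5 [np.uint64(1470)]
soap s [0.5097 0.3968 2.7717] res 170.25 [np.uint64(740)]
dish s [ 0.6407 -0.2141  0.9873] res 38.875 [np.uint64(882)]
soap ts [0.4999 0.39   1.101 ] res 1032.75 [np.uint64(572), np.uint64(740)]
dish ts [ 0.6396 -0.2138  0.9944] res 104.25 [np.uint64(1470), np.uint64(882)]
tray t [ 0.6334  0.2197 -0.0622] res 59.4375 [np.uint64(3085)]
coaster [[0.65691593 0.0134644  0.0055    ]] 1269
coaster [[0.66153597 0.01544817 0.0055    ]] 963
```

```bash
cat >> h.py <<'E'
from scipy.optimize import minimize
def mask(c,lo,hi,roi):
    h=cv2.cvtColor(c['img'],cv2.COLOR_RGB2HSV);m=cv2.inRange(h,lo,hi);r=np.zeros_like(m);x0,y0,x1,y1=roi;r[y0:y1,x0:x1]=m[y0:y1,x0:x1]
    r=cv2.morphologyEx(r,cv2.MORPH_CLOSE,np.ones((5,5)));n,l,st,ce=cv2.connectedComponentsWithStats(r);k=1+st[1:,4].argmax();return (l==k).astype(np.uint8)
def sil(c,P):
    m=np.zeros((480*4,640*4),np.uint8);q=cv2.convexHull(((w2pix(c,P)+.5)*4).astype(np.float32)).round().astype(int);cv2.fillPoly(m,[q.reshape(-1,1,2)],1);return cv2.resize(m.astype(np.float32),(640,480),interpolation=cv2.INTER_AREA)
def fit(name,x0,L,W,z0,z1,masks):
    def f(p):
        P=box(p[0],p[1],p[2],L,W,z0,z1);return sum(np.abs(sil(c,P)-m).sum() for c,m in masks)
    r=minimize(f,x0,method='Nelder-Mead',options=dict(initial_simplex=np.array(x0)+np.array([[0,0,0],[.006,0,0],[0,.006,0],[0,0,.1]]),xatol=1e-4,fatol=.5));print(name,r.x.round(4),'res',r.fun,[int(m.sum()) for _,m in masks]);return r.x
E
python3 - <<'E'
from h import *
t=load('top0');s=load('scene0')
mt=mask(t,(160,60,60),(180,255,255),(100,220,200,300));ms=mask(s,(160,60,60),(180,255,255),(430,310,500,370))
for n,k in (('t',[(t,mt)]),('s',[(s,ms)]),('ts',[(t,mt),(s,ms)])): p=fit('soap '+n,[.505,.395,-.5],.064,.038,.084,.110,k)
# rack
def gray(c): return cv2.cvtColor(c['img'],cv2.COLOR_RGB2GRAY)
T=t['img'][:,:,::-1];S=s['img'][:,:,::-1]
for nm,c,im,(x0,y0,x1,y1) in (('t',t,T,(90,210,277,350)),('s',s,S,(330,290,530,440)),('tp',t,T,(190,150,456,350)),('sp',s,S,(200,170,440,390))):
    k=min(800/(x1-x0),600/(y1-y0));a=cv2.resize(im[y0:y1,x0:x1],None,fx=k,fy=k,interpolation=cv2.INTER_CUBIC);o=(x0,y0)
    drawbox(a,c,box(*p,.064,.038,.084,.110),(255,255,255),k,o)
    drawbox(a,c,box(.5165,.3911,-.54,.132,.062,0,.036),(0,255,255),k,o)
    drawcyl(a,c,.5165,.3911,.028,.084,(0,255,0),k,o)
    drawbox(a,c,box(.6394,-.2136,.994,.1,.072,0,.015),(0,0,255),k,o)
    drawbox(a,c,box(.6334,.2197,-.062,.164,.094,0,.0145),(0,0,255),k,o)
    drawbox(a,c,box(.4179,-.1563,.425,.125,.097,0,.022),(0,0,255),k,o)
    drawcyl(a,c,.658,.0140,.046,.006,(0,0,255),k,o)
    cv2.imwrite(f'pics/ov_{nm}.png',a)
E
```

```text
soap t [ 0.5106  0.4001 -0.4512] res 117.1875 [572]
soap s [ 0.511   0.3946 -0.4949] res 172.5 [740]
soap ts [ 0.5096  0.3967 -0.486 ] res 293.875 [572, 740]
```

View pics/ov_t.png

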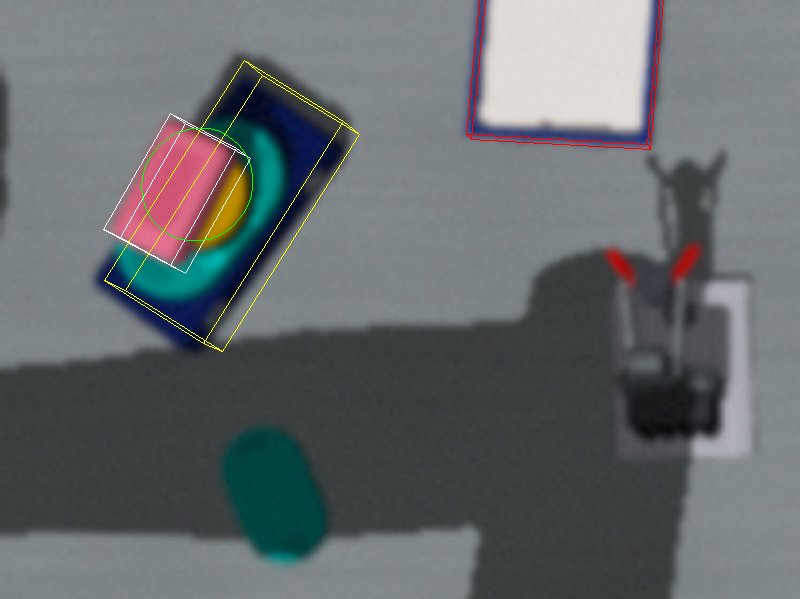

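View pics/ov_s.png

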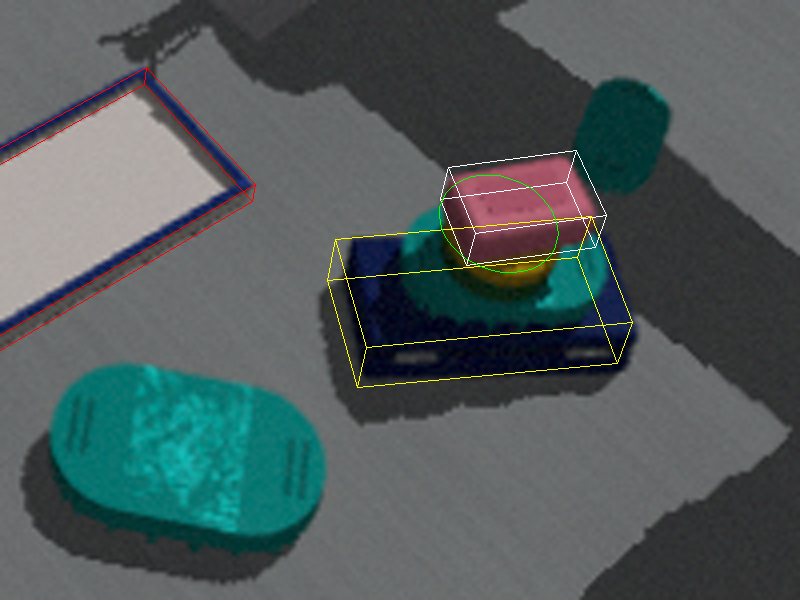

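View pics/ov_tp.png

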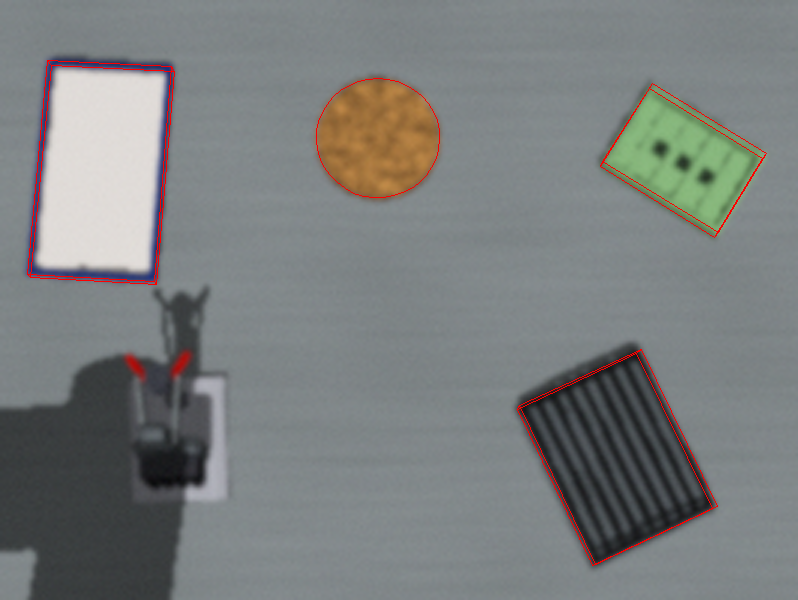

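View pics/ov_sp.png

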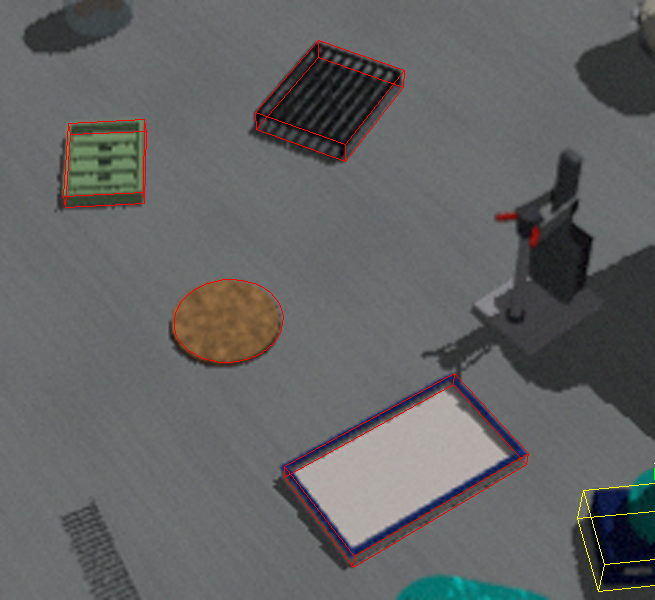

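```bash
cat >> h.py <<'E'
def go(x,y,z,yaw):
    s=monitor.sense();p=s['tool_pos'];w=s['orientation'][2];d=np.array([x,y,z])-p
    X=np.array([np.cos(w),np.sin(w),0]);Y=np.array([np.sin(w),-np.cos(w),0])
    sp=-(yaw-w);sp=(sp+np.pi)%(2*np.pi)-np.pi
    print('dp cm',np.round([d@X*100,d@Y*100,-d[2]*100],2),'spin',round(sp,3),'from',p.round(4),round(w,3),'clk',s['clock'],'open',round(s['opening'],4),'F',s['ft_force'].round(1))
E
python3 -c "
from h import *
go(.421,.443,.25,-.486)"
```

```text
dp cm [20.28  4.8  -1.95] spin 0.064 from [0.2557 0.5698 0.2305] -0.422 clk 0.15 open 0.0857 F [ 0.2  0.5 -0.5]
```

>>> move_arm(
  targets=[
    {"dp": [5,1.2,-0.5],"spin": 0.02,"grip": 8.54},
    {"dp": [10,2.4,-1],"spin": 0.04,"grip": 8.54},
    {"dp": [15,3.6,-1.5],"spin": 0.06,"grip": 8.54},
    {"dp": [20.3,4.8,-2],"spin": 0.064,"grip": 8.54},
    {"dp": [20.3,4.8,-2],"spin": 0.064,"grip": 8.54},
    {"dp": [20.3,4.8,-2],"spin": 0.064,"grip": 8.54},
    {"dp": [20.3,4.8,-2],"spin": 0.064,"grip": 8.54},
  ],
  newtons=40,
)

```text
clock: 0.85
tool_pos: [0.4209, 0.4435, 0.2509]
orientation: [3.141, 0.0, -0.486]
ft_force: [-0.3, 0.5, -0.2]
opening: 0.0855
```

Run:
```python
from h import *
c=snap('wrist','w1.png'); p=monitor.sense();print(p['tool_pos'],p['orientation'],c['xyz'],c['rotation'])
m=mask(c,(160,60,60),(180,255,255),(0,0,640,480));f=fit('soap w',[.5096,.3967,-.486],.064,.038,.084,.110,[(c,m)])
a=c['img'][:,:,::-1].copy();drawbox(a,c,box(*f,.064,.038,.084,.110),(255,255,255));cv2.imwrite('pics/w1o.png',a)
```

```text
[0.42049538 0.44393147 0.25087901] [ 3.14097489e+00  3.52350799e-04 -4.84655766e-01] [0.49637126 0.40460176 0.39444894] [ 2.80687608e+00 -3.32524072e-04 -2.05563791e+00]
soap w [ 0.5107  0.3976 -0.4285] res 418.75 [5005]
```

View pics/w1o.png

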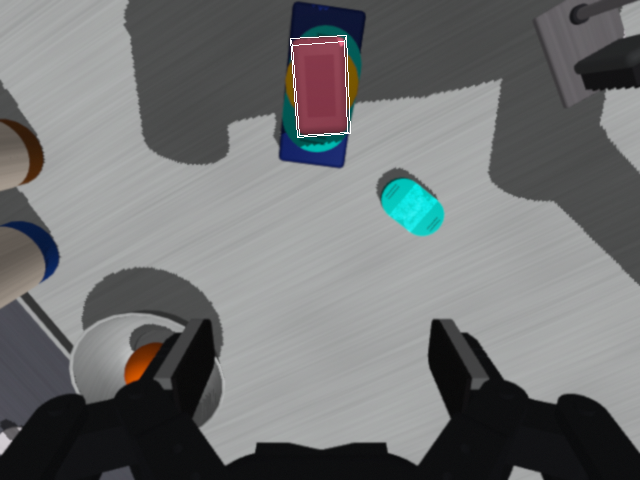

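```bash
python3 -c "
from h import *
go(.5105,.3975,.090,-.4285)"
```

```text
dp cm [10.13 -0.08 16.09] spin -0.056 from [0.4205 0.4439 0.2509] -0.485 clk 0.9 open 0.0854 F [-0.2 -0.1 -0.6]
```

>>> move_arm(
  targets=[
    {"dp": [4,0,2],"spin": -0.03,"grip": 8.54},
    {"dp": [8,-0.1,4],"spin": -0.056,"grip": 8.54},
    {"dp": [10.1,-0.1,7],"spin": -0.056,"grip": 8.54},
    {"dp": [10.1,-0.1,10],"spin": -0.056,"grip": 8},
    {"dp": [10.1,-0.1,12.5],"spin": -0.056,"grip": 7},
    {"dp": [10.1,-0.1,14.5],"spin": -0.056,"grip": 6},
    {"dp": [10.1,-0.1,15.5],"spin": -0.056,"grip": 6},
    {"dp": [10.1,-0.1,16.1],"spin": -0.056,"grip": 5},
    {"dp": [10.1,-0.1,16.1],"spin": -0.056,"grip": 5},
    {"dp": [10.1,-0.1,16.1],"spin": -0.056,"grip": 5},
  ],
)

```text
clock: 1.9
tool_pos: [0.5114, 0.3979, 0.0914]
orientation: [-3.14, -0.001, -0.429]
ft_force: [-0.1, -0.6, 0.1]
opening: 0.05
```

Run:
```python
from h import *
c=snap('wrist','w2.png');go(.5105,.3975,.090,-.4285)
```

```text
dp cm [-0.08  0.08  0.16] spin -0.001 from [0.5115 0.3979 0.0916] -0.429 clk 1.95 open 0.0501 F [-0.8 -0.1 -0.3]
```

View pics/w2.png

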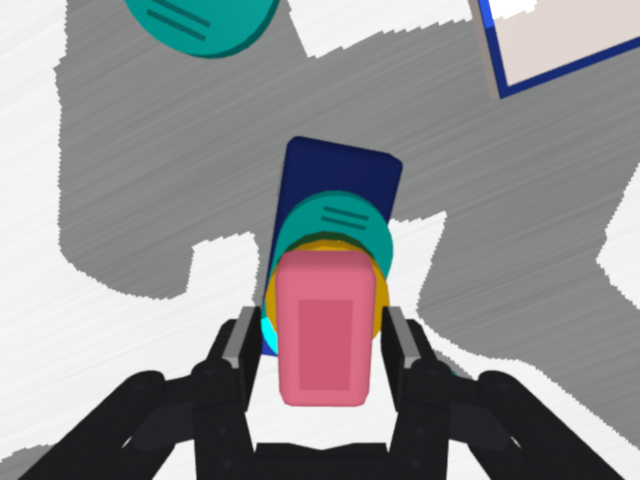

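>>> move_arm(
  targets=[
    {"dp": [0,0,0.1],"spin": 0,"grip": 4},
    {"dp": [0,0,0.1],"spin": 0,"grip": 3},
    {"dp": [0,0,0.1],"spin": 0,"grip": 3},
    {"dp": [0,0,0.1],"spin": 0,"grip": 3},
    {"dp": [0,0,0.1],"spin": 0,"grip": 3},
  ],
  newtons=35,
)

```text
clock: 2.45
tool_pos: [0.5116, 0.3975, 0.0905]
orientation: [-3.14, -0.001, -0.43]
ft_force: [-1.3, 0.4, 6.0]
opening: 0.0372
```

>>> move_arm(
  targets=[
    {"dp": [0,0,-0.2],"spin": 0,"grip": 3},
    {"dp": [0,0,-0.6],"spin": 0,"grip": 3},
    {"dp": [0,0,-1.2],"spin": 0,"grip": 3},
    {"dp": [0,0,-2],"spin": 0,"grip": 3},
    {"dp": [0,0,-4],"spin": 0,"grip": 3},
    {"dp": [0,0,-7],"spin": 0,"grip": 3},
    {"dp": [0,0,-11],"spin": 0,"grip": 3},
    {"dp": [0,0,-15],"spin": 0,"grip": 3},
    {"dp": [0,0,-18],"spin": 0,"grip": 3},
    {"dp": [0,0,-18],"spin": 0,"grip": 3},
  ],
)

```text
clock: 3.45
tool_pos: [0.5131, 0.3984, 0.2763]
orientation: [-3.13, -0.005, -0.429]
ft_force: [0.3, -0.4, -0.2]
opening: 0.0373
```

Run:
```python
from h import *
c=snap('wrist','w3.png');go(.6396,-.2138,.16,.994-np.pi)
t=snap('top','t3.png')
```

```text
dp cm [37.09 50.27 11.29] spin 1.718 from [0.5119 0.3977 0.2729] -0.43 clk 3.5 open 0.0374 F [ 0.1 -0.  -1.3]
```

View pics/w3.png

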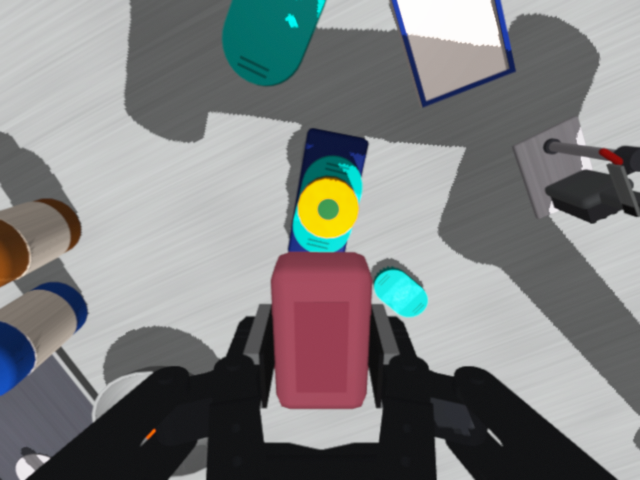

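>>> move_arm(
  targets=[
    {"dp": [1.5,2,0],"spin": 0.07,"grip": 3},
    {"dp": [4,5.5,0],"spin": 0.19,"grip": 3},
    {"dp": [7,9.5,0],"spin": 0.32,"grip": 3},
    {"dp": [10,13.6,0],"spin": 0.46,"grip": 3},
    {"dp": [13,17.6,0],"spin": 0.6,"grip": 3},
    {"dp": [16,21.7,0],"spin": 0.74,"grip": 3},
    {"dp": [19,25.8,0],"spin": 0.88,"grip": 3},
    {"dp": [22,29.8,0],"spin": 1.02,"grip": 3},
    {"dp": [25,33.9,0],"spin": 1.16,"grip": 3},
    {"dp": [28,38,0],"spin": 1.3,"grip": 3},
    {"dp": [31,42,0],"spin": 1.43,"grip": 3},
    {"dp": [34,46,1],"spin": 1.57,"grip": 3},
    {"dp": [36,48.8,3],"spin": 1.67,"grip": 3},
    {"dp": [37.1,50.3,6],"spin": 1.718,"grip": 3},
    {"dp": [37.1,50.3,9],"spin": 1.718,"grip": 3},
    {"dp": [37.1,50.3,11],"spin": 1.718,"grip": 3},
    {"dp": [37.1,50.3,11.3],"spin": 1.718,"grip": 3},
    {"dp": [37.1,50.3,11.3],"spin": 1.718,"grip": 3},
    {"dp": [37.1,50.3,11.3],"spin": 1.718,"grip": 3},
  ],
)

```text
clock: 5.45
tool_pos: [0.6395, -0.2148, 0.1574]
orientation: [-3.14, 0.0, -2.147]
ft_force: [-0.2, 0.0, -0.9]
opening: 0.0369
```

Run:
```python
from h import *
c=snap('wrist','w4.png');s=snap('scene','s4.png');go(.6396,-.2138,.16,.994-np.pi)
m=mask(c,(40,50,60),(75,255,255),(0,0,640,480));
a=c['img'][:,:,::-1].copy();drawbox(a,c,box(.6396,-.2138,.994,.1,.072,0,.015),(0,0,255));cv2.imwrite('pics/w4o.png',a)
w=load('w3');m=mask(w,(22,100,80),(33,255,255),(250,150,400,260));ys,xs=np.nonzero(m);
q,r=cv2.minEnclosingCircle(np.c_[xs,ys].astype(np.float32));print(q,r,'tin',pix2w(w,[q],.084),pix2w(w,[(q[0]+r,q[1])],.084))
```

```text
dp cm [-0.07  0.05 -0.2 ] spin 0.0 from [ 0.6397 -0.2147  0.158 ] -2.147 clk 5.55 open 0.0376 F [-0.4  1.2 -1. ]
(327.5679626464844, 207.33009338378906) 30.748918533325195 tin [[0.51499701 0.39418498 0.084     ]] [[0.50353674 0.36888478 0.084     ]]
```

View pics/w4o.png

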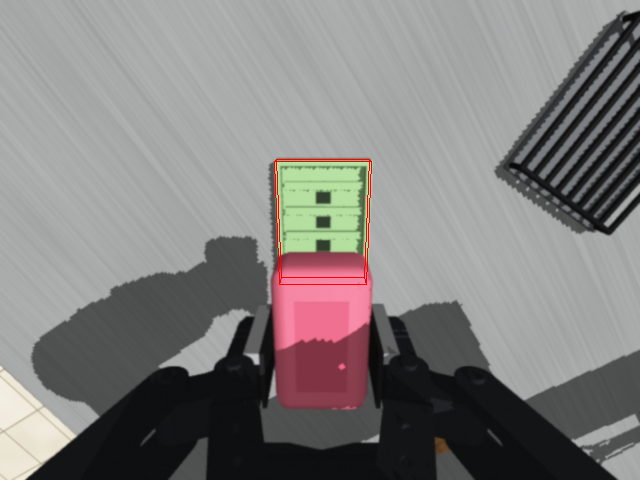

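View pics/s4.png

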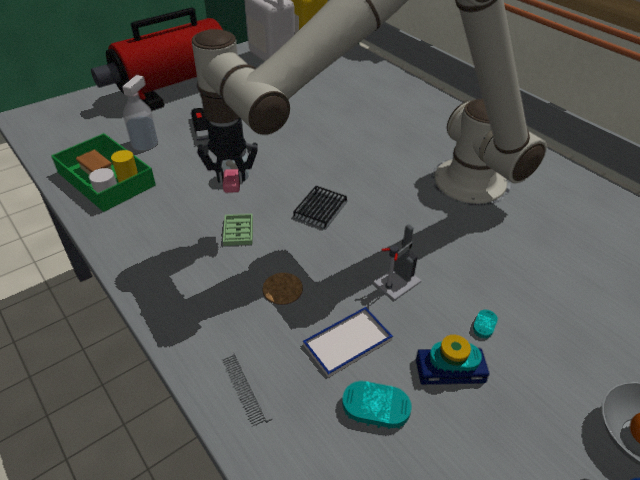

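>>> move_arm(
  targets=[
    {"dp": [0,0,3],"spin": 0,"grip": 3},
    {"dp": [0,0,6],"spin": 0,"grip": 3},
    {"dp": [0,0,9],"spin": 0,"grip": 3},
    {"dp": [0,0,11],"spin": 0,"grip": 3},
    {"dp": [0,0,12.3],"spin": 0,"grip": 3},
    {"dp": [0,0,13.2],"spin": 0,"grip": 3},
    {"dp": [0,0,13.8],"spin": 0,"grip": 3},
    {"dp": [0,0,13.8],"spin": 0,"grip": 3},
    {"dp": [0,0,13.8],"spin": 0,"grip": 3},
  ],
)

```text
clock: 6.45
tool_pos: [0.6396, -0.2149, 0.0193]
orientation: [-3.14, 0.001, -2.148]
ft_force: [0.4, -0.0, -1.3]
opening: 0.0371
```

Run:
```python
from h import *
c=snap('wrist','w5.png');s=snap('scene','s5.png');go(.6396,-.2138,.0155,.994-np.pi)
cv2.imwrite('pics/s5c.png',cv2.resize(s['img'][150:300,150:350,::-1],(800,600),interpolation=cv2.INTER_CUBIC))
```

```text
dp cm [-0.09  0.06  0.39] spin -0.0 from [ 0.6396 -0.2149  0.0194] -2.148 clk 6.55 open 0.0374 F [ 0.   0.2 -1. ]
```

View pics/s5c.png

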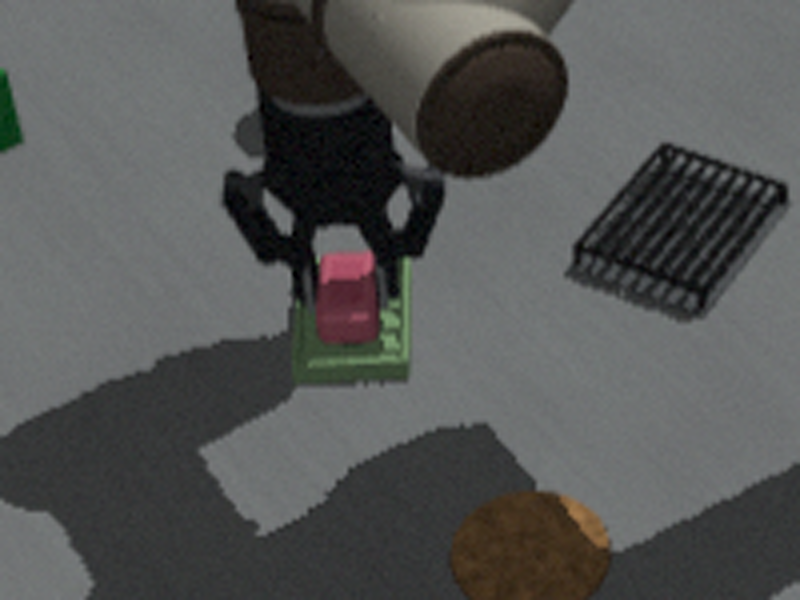

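View pics/w5.png

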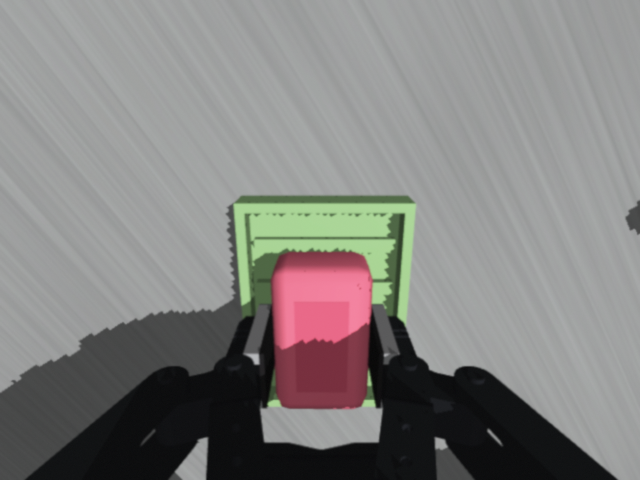

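Run:
```python
from h import *
c=load('w5');m=mask(c,(160,60,60),(180,255,255),(0,0,640,480));zb=.0194-.0065
f=fit('soap',[.6396,-.2149,-2.148],.064,.038,zb,zb+.026,[(c,m)])
s=load('s5');ms=mask(s,(160,60,60),(180,255,255),(210,200,270,250))
f=fit('soap s',[.6396,-.2149,-2.148],.064,.038,zb,zb+.026,[(s,ms)])
m=mask(c,(40,50,60),(75,255,255),(200,150,450,430))
a=c['img'][:,:,::-1].copy();drawbox(a,c,box(.6396,-.2138,.994,.1,.072,0,.015),(0,0,255));drawbox(a,c,box(*f,.064,.038,zb,zb+.026),(255,255,255));cv2.imwrite('pics/w5o.png',a)
```

```text
soap [ 0.6414 -0.2115 -2.1639] res 2027.5 [14613]
soap s [ 0.6421 -0.2153 -2.0686] res 59.6875 [331]
```

View pics/w5o.png

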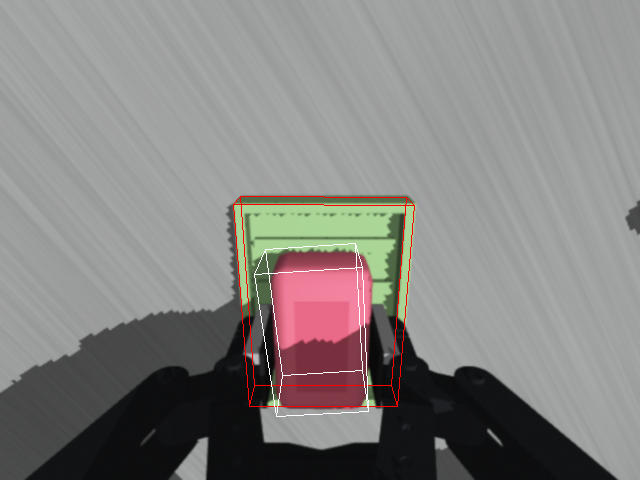

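>>> move_arm(
  targets=[
    {"dp": [0,0,0.15],"spin": 0,"grip": 3},
    {"dp": [0,0,0.3],"spin": 0,"grip": 3},
    {"dp": [0,0,0.4],"spin": 0,"grip": 3},
    {"dp": [0,0,0.4],"spin": 0,"grip": 3},
  ],
)

```text
clock: 6.95
tool_pos: [0.6391, -0.2148, 0.0155]
orientation: [-3.141, 0.0, -2.147]
ft_force: [-1.4, 1.6, 4.6]
opening: 0.0373
```

>>> move_arm(
  targets=[
    {"dp": [0,0,0],"spin": 0,"grip": 4.2},
    {"dp": [0,0,0],"spin": 0,"grip": 4.8},
    {"dp": [0,0,0],"spin": 0,"grip": 5},
    {"dp": [0,0,0],"spin": 0,"grip": 5},
    {"dp": [0,0,-1],"spin": 0,"grip": 5.2},
    {"dp": [0,0,-3],"spin": 0,"grip": 6},
    {"dp": [0,0,-6],"spin": 0,"grip": 7},
    {"dp": [0,0,-9],"spin": 0,"grip": 8.54},
    {"dp": [0,0,-12],"spin": 0,"grip": 8.54},
    {"dp": [0,0,-16],"spin": 0,"grip": 8.54},
    {"dp": [0,0,-20],"spin": 0,"grip": 8.54},
    {"dp": [0,0,-22],"spin": 0,"grip": 8.54},
    {"dp": [0,0,-22],"spin": 0,"grip": 8.54},
  ],
)

```text
clock: 8.25
tool_pos: [0.6406, -0.2154, 0.24]
orientation: [-3.133, 0.003, -2.147]
ft_force: [-0.3, -0.2, 0.2]
opening: 0.0853
```

Run:
```python
from h import *
s=snap('scene','s6.png');t=snap('top','t6.png')
ms=mask(s,(160,60,60),(180,255,255),(210,200,270,250))
f=fit('soap s',[.6396,-.2149,-2.148],.064,.038,.009,.035,[(s,ms)])
cv2.imwrite('pics/s6c.png',cv2.resize(s['img'][190:280,190:310,::-1],(800,600),interpolation=cv2.INTER_CUBIC))
x0,y0=340,300;cv2.imwrite('pics/s6p.png',cv2.resize(s['img'][310:400,400:520,::-1],(800,600),interpolation=cv2.INTER_CUBIC))
go(.42,.44,.25,-.5)
```

```text
soap s [ 0.6407 -0.2158 -2.1055] res 62.9375 [332]
dp cm [-42.93  54.04  -1.52] spin -1.648 from [ 0.6386 -0.2146  0.2348] -2.148 clk 8.35 open 0.085 F [-0.1  0.4 -0.9]
```

View pics/s6c.png

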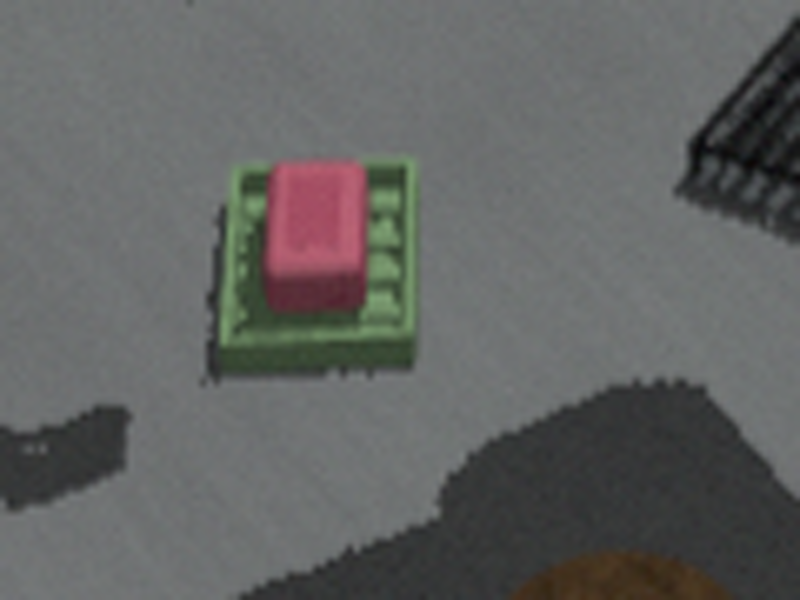

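View pics/t6.png

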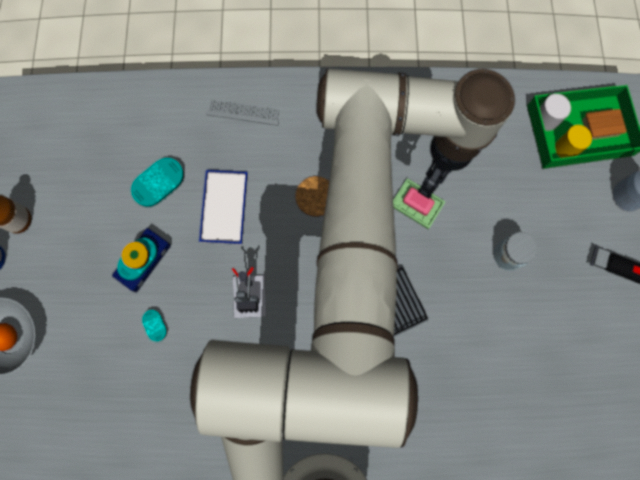

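Run:
```python
from h import *
go(.437,.444,.25,-.57)
```

```text
dp cm [-44.19  52.83  -1.52] spin -1.578 from [ 0.6386 -0.2146  0.2348] -2.148 clk 8.35 open 0.085 F [-0.1  0.4 -0.9]
```

>>> move_arm(
  targets=[
    {"dp": [-2.2,2.6,-1.5],"spin": -0.08,"grip": 8.54},
    {"dp": [-5.3,6.4,-1.5],"spin": -0.2,"grip": 8.54},
    {"dp": [-8.4,10.1,-1.5],"spin": -0.31,"grip": 8.54},
    {"dp": [-11.5,13.8,-1.5],"spin": -0.43,"grip": 8.54},
    {"dp": [-14.6,17.5,-1.5],"spin": -0.54,"grip": 8.54},
    {"dp": [-17.7,21.2,-1.5],"spin": -0.65,"grip": 8.54},
    {"dp": [-20.8,24.9,-1.5],"spin": -0.76,"grip": 8.54},
    {"dp": [-23.9,28.6,-1.5],"spin": -0.87,"grip": 8.54},
    {"dp": [-27,32.3,-1.5],"spin": -0.98,"grip": 8.54},
    {"dp": [-30.1,36,-1.5],"spin": -1.09,"grip": 8.54},
    {"dp": [-33.2,39.7,-1.5],"spin": -1.2,"grip": 8.54},
    {"dp": [-36.3,43.4,-1.5],"spin": -1.31,"grip": 8.54},
    {"dp": [-39.4,47.1,-1.5],"spin": -1.42,"grip": 8.54},
    {"dp": [-42.4,50.7,-1.5],"spin": -1.53,"grip": 8.54},
    {"dp": [-44.2,52.8,-1.5],"spin": -1.578,"grip": 8.54},
    {"dp": [-44.2,52.8,-1.5],"spin": -1.578,"grip": 8.54},
    {"dp": [-44.2,52.8,-1.5],"spin": -1.578,"grip": 8.54},
    {"dp": [-44.2,52.8,-1.5],"spin": -1.578,"grip": 8.54},
  ],
)

```text
clock: 10.15
tool_pos: [0.4375, 0.4424, 0.2485]
orientation: [3.139, -0.0, -0.571]
ft_force: [0.7, -0.4, -0.4]
opening: 0.0856
```

Run:
```python
from h import *
c=snap('wrist','w7.png')
m=mask(c,(20,100,60),(33,255,255),(200,0,450,260));ys,xs=np.nonzero(m)
q,r=cv2.minEnclosingCircle(np.c_[xs,ys].astype(np.float32));P=pix2w(c,[q,(q[0]+r,q[1])],.084);print(q,r,P,np.linalg.norm(P[0]-P[1]))
go(*P[0,:2],.066,-.57)
```

```text
(320.14630126953125, 102.74454498291016) 38.36184310913086 [[0.51461348 0.39417732 0.084     ]
 [0.49886815 0.36957256 0.084     ]] 0.029211465355085012
dp cm [ 9.07 -0.11 18.29] spin -0.001 from [0.4377 0.4423 0.2489] -0.571 clk 10.2 open 0.0852 F [0.4 0.5 0.1]
```

View pics/w7.png

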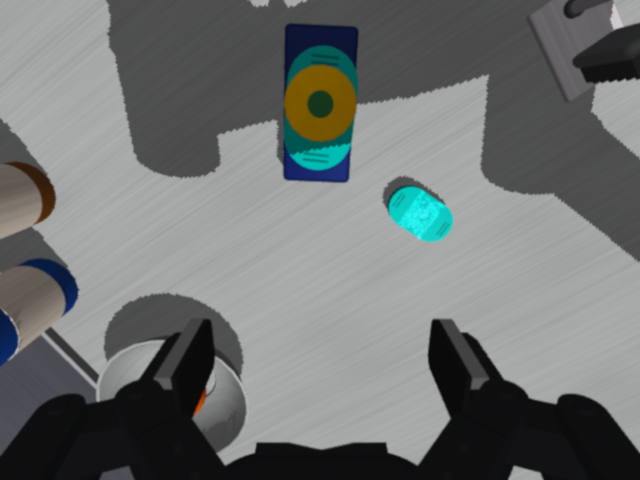

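>>> move_arm(
  targets=[
    {"dp": [4,0,3],"spin": 0,"grip": 8.54},
    {"dp": [8,-0.1,6],"spin": 0,"grip": 8.54},
    {"dp": [9,-0.1,9],"spin": 0,"grip": 8.54},
    {"dp": [9.1,-0.1,12],"spin": 0,"grip": 8.54},
    {"dp": [9.1,-0.1,15],"spin": 0,"grip": 8},
    {"dp": [9.1,-0.1,17],"spin": 0,"grip": 7.5},
    {"dp": [9.1,-0.1,18],"spin": 0,"grip": 7},
    {"dp": [9.1,-0.1,18.4],"spin": 0,"grip": 7},
    {"dp": [9.1,-0.1,18.4],"spin": 0,"grip": 6.5},
    {"dp": [9.1,-0.1,18.4],"spin": 0,"grip": 6.5},
    {"dp": [9.1,-0.1,18.4],"spin": 0,"grip": 6.5},
  ],
)

```text
clock: 11.3
tool_pos: [0.5151, 0.396, 0.0667]
orientation: [-3.139, -0.0, -0.57]
ft_force: [0.3, 0.1, -0.3]
opening: 0.0652
```

Run:
```python
from h import *
c=snap('wrist','w8.png');go(.5146,.3942,.065,-.57)
```

```text
dp cm [0.06 0.17 0.16] spin 0.0 from [0.515  0.396  0.0666] -0.57 clk 11.35 open 0.0649 F [1.  0.7 0.6]
```

View pics/w8.png

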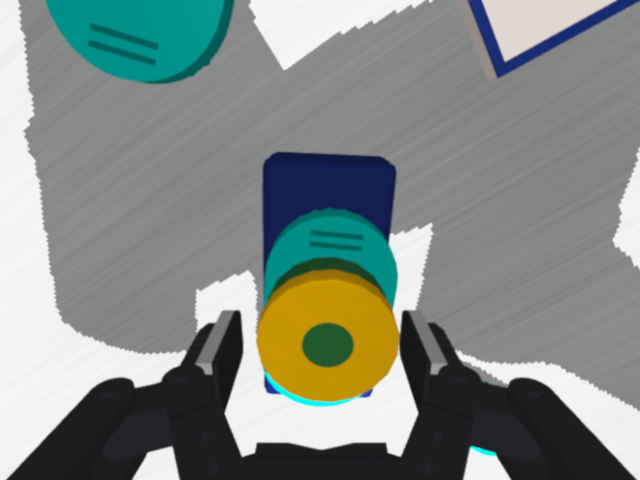

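>>> move_arm(
  targets=[
    {"dp": [0.05,0.25,0.15],"spin": 0,"grip": 6.5},
    {"dp": [0.05,0.25,0.15],"spin": 0,"grip": 6},
    {"dp": [0.05,0.25,0.15],"spin": 0,"grip": 5.5},
    {"dp": [0.05,0.25,0.15],"spin": 0,"grip": 5},
    {"dp": [0.05,0.25,0.15],"spin": 0,"grip": 5},
    {"dp": [0.05,0.25,0.15],"spin": 0,"grip": 5},
  ],
  newtons=35,
)

```text
clock: 11.95
tool_pos: [0.5138, 0.3931, 0.0643]
orientation: [-3.141, -0.0, -0.57]
ft_force: [-1.9, -1.7, 4.6]
opening: 0.0549
```

>>> move_arm(
  targets=[
    {"dp": [0,0,-0.3],"spin": 0,"grip": 5},
    {"dp": [0,0,-0.8],"spin": 0,"grip": 5},
    {"dp": [0,0,-1.5],"spin": 0,"grip": 5},
    {"dp": [0,0,-3],"spin": 0,"grip": 5},
    {"dp": [0,0,-6],"spin": 0,"grip": 5},
    {"dp": [0,0,-10],"spin": 0,"grip": 5},
    {"dp": [0,0,-14],"spin": 0,"grip": 5},
    {"dp": [0,0,-18],"spin": 0,"grip": 5},
    {"dp": [0,0,-19],"spin": 0,"grip": 5},
    {"dp": [0,0,-19],"spin": 0,"grip": 5},
  ],
)

```text
clock: 12.95
tool_pos: [0.5142, 0.3937, 0.2566]
orientation: [-3.136, -0.001, -0.57]
ft_force: [0.2, 0.5, -0.5]
opening: 0.0544
```

Run:
```python
from h import *
c=snap('wrist','w9.png');go(.6585,.0142,.10,-1.2)
```

```text
dp cm [32.66 24.06 15.4 ] spin 0.63 from [0.5134 0.393  0.254 ] -0.57 clk 13.0 open 0.0543 F [ 0.   0.1 -1.5]
```

View pics/w9.png

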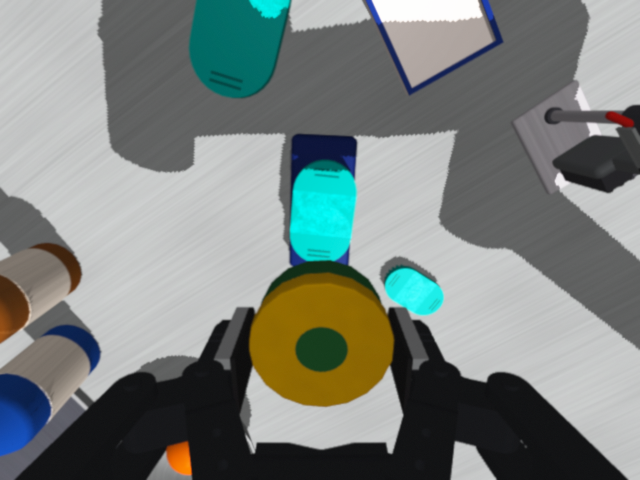

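>>> move_arm(
  targets=[
    {"dp": [2,1.5,0],"spin": 0.04,"grip": 5},
    {"dp": [5,3.7,0],"spin": 0.1,"grip": 5},
    {"dp": [8.3,6.1,0],"spin": 0.16,"grip": 5},
    {"dp": [11.6,8.5,0],"spin": 0.22,"grip": 5},
    {"dp": [14.9,11,0],"spin": 0.29,"grip": 5},
    {"dp": [18.2,13.4,0],"spin": 0.35,"grip": 5},
    {"dp": [21.5,15.8,0],"spin": 0.41,"grip": 5},
    {"dp": [24.8,18.3,0],"spin": 0.48,"grip": 5},
    {"dp": [28,20.6,1],"spin": 0.54,"grip": 5},
    {"dp": [31,22.8,3],"spin": 0.6,"grip": 5},
    {"dp": [32.7,24.1,6],"spin": 0.63,"grip": 5},
    {"dp": [32.7,24.1,9],"spin": 0.63,"grip": 5},
    {"dp": [32.7,24.1,12],"spin": 0.63,"grip": 5},
    {"dp": [32.7,24.1,14.5],"spin": 0.63,"grip": 5},
    {"dp": [32.7,24.1,15.4],"spin": 0.63,"grip": 5},
    {"dp": [32.7,24.1,15.4],"spin": 0.63,"grip": 5},
    {"dp": [32.7,24.1,15.4],"spin": 0.63,"grip": 5},
  ],
)

```text
clock: 14.7
tool_pos: [0.6595, 0.0138, 0.1002]
orientation: [-3.141, -0.001, -1.199]
ft_force: [0.2, -0.2, -0.4]
opening: 0.0547
```

Run:
```python
from h import *
c=snap('wrist','w10.png');s=snap('scene','s10.png');go(.6585,.0142,.10,-1.2)
a=c['img'][:,:,::-1].copy();drawcyl(a,c,.6585,.0142,.046,.006,(0,0,255));z=c and monitor.sense()['tool_pos'];drawcyl(a,c,z[0],z[1],.028,z[2]+.0195,(255,255,255));cv2.imwrite('pics/w10o.png',a)
a=s['img'][:,:,::-1].copy();drawcyl(a,s,.6585,.0142,.046,.006,(0,0,255));drawcyl(a,s,z[0],z[1],.028,z[2]+.0195,(255,255,255));cv2.imwrite('pics/s10o.png',cv2.resize(a[200:350,200:400],(800,600)))
w=load('w9');m=mask(w,(80,80,60),(98,255,255),(270,140,380,262))
# comb: oval; use hull points rect
ys,xs=np.nonzero(m);P=pix2w(w,np.c_[xs,ys],.058)[:,:2];r=cv2.minAreaRect((P*1000).astype(np.float32));print('comb',r)
```

```text
dp cm [-0.07  0.13  0.14] spin 0.001 from [0.6599 0.014  0.1014] -1.199 clk 14.8 open 0.0545 F [-0.2  0.8  0.1]
comb ((511.0580749511719, 396.8736572265625), (59.61500549316406, 98.19635772705078), 51.63225555419922)
```

View pics/w10o.png

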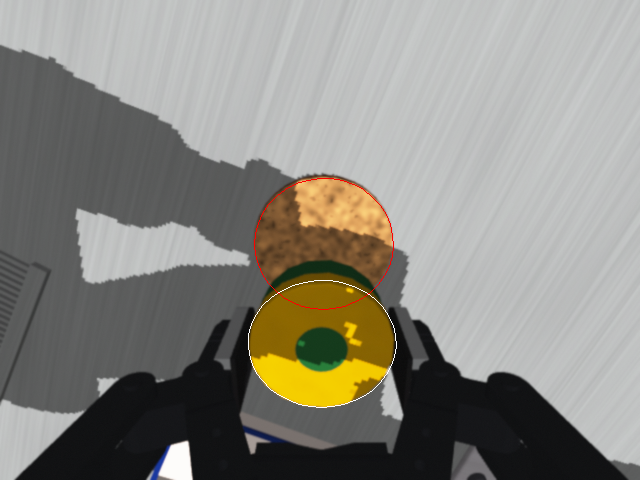

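View pics/s10o.png

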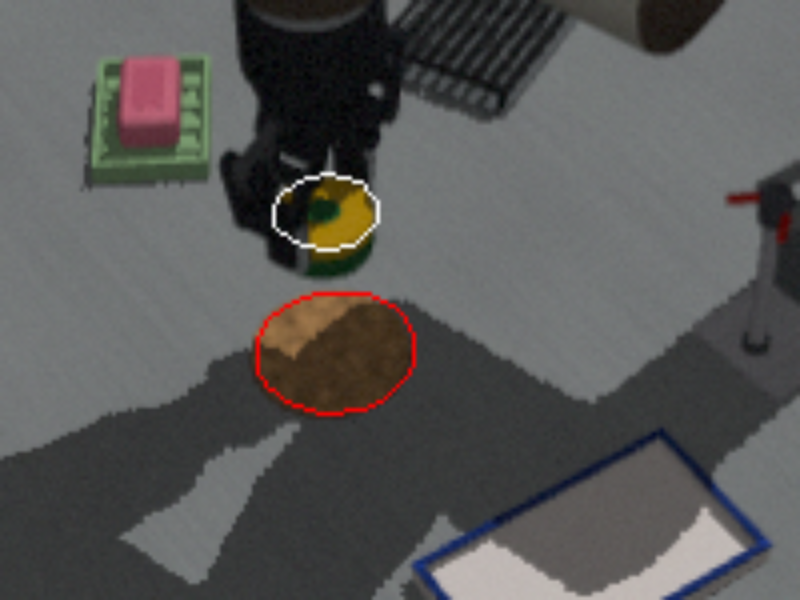

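>>> move_arm(
  targets=[
    {"dp": [-0.1,0.1,2.5],"spin": 0,"grip": 5},
    {"dp": [-0.1,0.1,5],"spin": 0,"grip": 5},
    {"dp": [-0.1,0.1,7],"spin": 0,"grip": 5},
    {"dp": [-0.1,0.1,8],"spin": 0,"grip": 5},
    {"dp": [-0.1,0.1,8.4],"spin": 0,"grip": 5},
    {"dp": [-0.1,0.1,8.6],"spin": 0,"grip": 5},
    {"dp": [-0.1,0.1,8.75],"spin": 0,"grip": 5},
    {"dp": [-0.1,0.1,8.75],"spin": 0,"grip": 5},
  ],
)

```text
clock: 15.6
tool_pos: [0.6583, 0.0144, 0.0132]
orientation: [-3.14, -0.0, -1.2]
ft_force: [0.2, 0.1, -0.3]
opening: 0.0547
```

>>> move_arm(
  targets=[
    {"dp": [0,0,0.05],"spin": 0,"grip": 5},
    {"dp": [0,0,0.1],"spin": 0,"grip": 5},
    {"dp": [0,0,0.15],"spin": 0,"grip": 5},
    {"dp": [0,0,0.15],"spin": 0,"grip": 5},
  ],
)

```text
clock: 16.0
tool_pos: [0.6582, 0.0144, 0.0123]
orientation: [-3.14, -0.001, -1.199]
ft_force: [-2.0, 1.2, 5.6]
opening: 0.0545
```

Contact felt (5.6 N). Release and retreat.

>>> move_arm(
  targets=[
    {"dp": [0,0,0],"spin": 0,"grip": 6},
    {"dp": [0,0,0],"spin": 0,"grip": 6.8},
    {"dp": [0,0,0],"spin": 0,"grip": 7.2},
    {"dp": [0,0,0],"spin": 0,"grip": 7.2},
    {"dp": [0,0,-1],"spin": 0,"grip": 7.5},
    {"dp": [0,0,-3],"spin": 0,"grip": 8},
    {"dp": [0,0,-6],"spin": 0,"grip": 8.54},
    {"dp": [0,0,-10],"spin": 0,"grip": 8.54},
    {"dp": [0,0,-14],"spin": 0,"grip": 8.54},
    {"dp": [0,0,-18],"spin": 0,"grip": 8.54},
    {"dp": [0,0,-22],"spin": 0,"grip": 8.54},
    {"dp": [0,0,-23.5],"spin": 0,"grip": 8.54},
    {"dp": [0,0,-23.5],"spin": 0,"grip": 8.54},
  ],
)

```text
clock: 17.3
tool_pos: [0.6591, 0.0144, 0.2505]
orientation: [-3.134, -0.002, -1.2]
ft_force: [0.1, -0.8, 0.3]
opening: 0.0855
```

Run:
```python
from h import *
c=snap('wrist','w11.png');s=snap('scene','s11.png')
a=s['img'][:,:,::-1].copy();drawcyl(a,s,.6585,.0142,.046,.006,(0,0,255));drawcyl(a,s,.6585,.0142,.028,.032,(255,255,255));cv2.imwrite('pics/s11o.png',cv2.resize(a[200:350,200:400],(800,600)))
w=load('w9');m=mask(w,(80,80,60),(98,255,255),(270,140,380,262))
yaw=-.62;go(.511-.09*np.cos(yaw),.397-.09*np.sin(yaw),.25,yaw)
```

```text
dp cm [-48.49   4.69  -0.44] spin -0.58 from [0.6571 0.0144 0.2456] -1.2 clk 17.4 open 0.0852 F [ 0.4  0.  -0.4]
```

View pics/s11o.png

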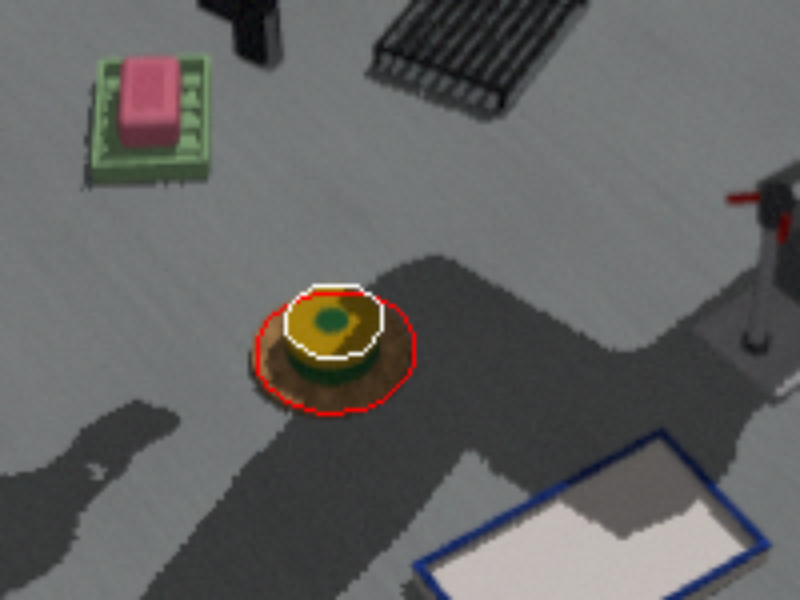

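Tin is centred on the coaster, released. Next, the comb.

>>> move_arm(
  targets=[
    {"dp": [-2,0.2,-0.4],"spin": -0.03,"grip": 8.54},
    {"dp": [-6,0.6,-0.4],"spin": -0.08,"grip": 8.54},
    {"dp": [-10,1,-0.4],"spin": -0.12,"grip": 8.54},
    {"dp": [-14,1.4,-0.4],"spin": -0.17,"grip": 8.54},
    {"dp": [-18,1.8,-0.4],"spin": -0.22,"grip": 8.54},
    {"dp": [-22,2.1,-0.4],"spin": -0.27,"grip": 8.54},
    {"dp": [-26,2.5,-0.4],"spin": -0.31,"grip": 8.54},
    {"dp": [-30,2.9,-0.4],"spin": -0.36,"grip": 8.54},
    {"dp": [-34,3.3,-0.4],"spin": -0.41,"grip": 8.54},
    {"dp": [-38,3.7,-0.4],"spin": -0.46,"grip": 8.54},
    {"dp": [-42,4.1,-0.4],"spin": -0.5,"grip": 8.54},
    {"dp": [-46,4.5,-0.4],"spin": -0.55,"grip": 8.54},
    {"dp": [-48.5,4.7,-0.4],"spin": -0.58,"grip": 8.54},
    {"dp": [-48.5,4.7,-0.4],"spin": -0.58,"grip": 8.54},
    {"dp": [-48.5,4.7,-0.4],"spin": -0.58,"grip": 8.54},
    {"dp": [-48.5,4.7,-0.4],"spin": -0.58,"grip": 8.54},
  ],
)

```text
clock: 19.0
tool_pos: [0.4381, 0.4482, 0.2487]
orientation: [3.139, -0.0, -0.621]
ft_force: [0.0, -0.4, 0.1]
opening: 0.0853
```

```bash
cat >> h.py <<'E'
def stad(x,y,yaw,L,W,z0,z1):
    t=np.linspace(-np.pi/2,np.pi/2,12);a=np.r_[(L-W)/2+W/2*np.cos(t),-(L-W)/2-W/2*np.cos(t)];b=np.r_[W/2*np.sin(t),-W/2*np.sin(t)]
    q=np.c_[x+a*np.cos(yaw)-b*np.sin(yaw),y+a*np.sin(yaw)+b*np.cos(yaw)]
    return np.vstack([np.c_[q,0*a+z0],np.c_[q,0*a+z1]])
E
python3 - <<'E'
from h import *
c=snap('wrist','w12.png')
m=mask(c,(80,80,50),(98,255,255),(250,20,380,200))
def f(p): return np.abs(sil(c,stad(*p,.098,.058,.046,.058))-m).sum()
x0=np.array([.511,.397,-.62]);r=minimize(f,x0,method='Nelder-Mead',options=dict(initial_simplex=x0+np.array([[0,0,0],[.006,0,0],[0,.006,0],[0,0,.1]]),xatol=1e-4,fatol=.5));print(r.x,r.fun,m.sum())
P=pix2w(c,np.argwhere(m)[:,::-1],.058)[:,:2];print(cv2.minAreaRect((P*1000).astype(np.float32)))
a=c['img'][:,:,::-1].copy();q=w2pix(c,stad(*r.x,.098,.058,.046,.058)[24:]).round().astype(int);cv2.polylines(a,[q],True,(255,255,255),1)
for p in [(.5146,.3942,-.57)]: drawbox(a,c,box(*p,.132,.062,0,.036),(0,255,255))
cv2.imwrite('pics/w12o.png',a)
go(*r.x[:2],.043,r.x[2])
E
```

```text
[ 0.51074099  0.39740765 -0.67757554] 145.3125 7764
((510.4915466308594, 397.572998046875), (58.683712005615234, 97.9102554321289), 50.775123596191406)
dp cm [ 8.83 -0.09 20.61] spin 0.056 from [0.4384 0.4481 0.2491] -0.621 clk 19.05 open 0.0854 F [-0.6 -0.1 -0.1]
```

View pics/w12o.png

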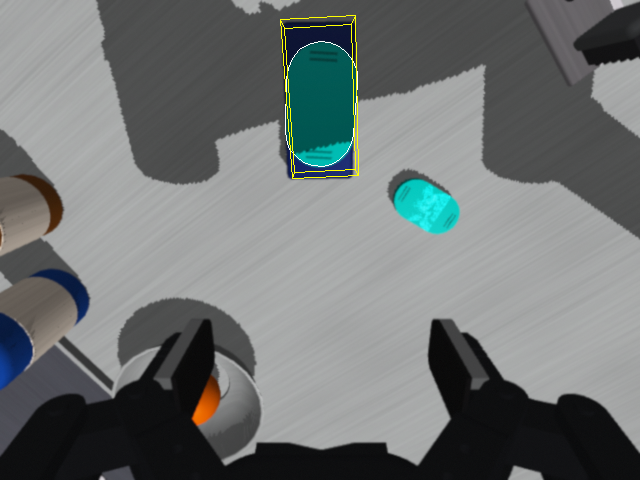

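>>> move_arm(
  targets=[
    {"dp": [4,0,3],"spin": 0.03,"grip": 8.54},
    {"dp": [8,-0.1,6],"spin": 0.056,"grip": 8.54},
    {"dp": [8.8,-0.1,9.5],"spin": 0.056,"grip": 8.54},
    {"dp": [8.8,-0.1,13],"spin": 0.056,"grip": 8.54},
    {"dp": [8.8,-0.1,16],"spin": 0.056,"grip": 8},
    {"dp": [8.8,-0.1,18.5],"spin": 0.056,"grip": 7.5},
    {"dp": [8.8,-0.1,20],"spin": 0.056,"grip": 7.2},
    {"dp": [8.8,-0.1,20.6],"spin": 0.056,"grip": 7},
    {"dp": [8.8,-0.1,20.6],"spin": 0.056,"grip": 6.7},
    {"dp": [8.8,-0.1,20.6],"spin": 0.056,"grip": 6.7},
    {"dp": [8.8,-0.1,20.6],"spin": 0.056,"grip": 6.7},
  ],
)

```text
clock: 20.15
tool_pos: [0.511, 0.3994, 0.0453]
orientation: [-3.139, -0.0, -0.676]
ft_force: [-1.0, 0.9, 0.3]
opening: 0.0671
```

Run:
```python
from h import *
c=snap('wrist','w13.png');go(.5107,.3974,.042,-.678)
```

```text
dp cm [0.12 0.17 0.32] spin 0.002 from [0.5108 0.3995 0.0452] -0.676 clk 20.2 open 0.0671 F [ 1.1 -0.2 -0.1]
```

View pics/w13.png

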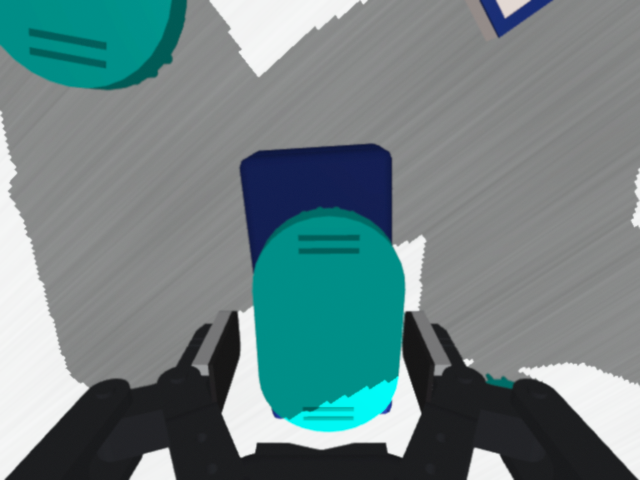

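>>> move_arm(
  targets=[
    {"dp": [0.1,0.25,0.15],"spin": 0,"grip": 6.7},
    {"dp": [0.1,0.25,0.3],"spin": 0,"grip": 6.5},
    {"dp": [0.1,0.25,0.3],"spin": 0,"grip": 6},
    {"dp": [0.1,0.25,0.3],"spin": 0,"grip": 5.5},
    {"dp": [0.1,0.25,0.3],"spin": 0,"grip": 5},
    {"dp": [0.1,0.25,0.3],"spin": 0,"grip": 5},
    {"dp": [0.1,0.25,0.3],"spin": 0,"grip": 5},
  ],
  newtons=40,
)

```text
clock: 20.9
tool_pos: [0.5096, 0.3966, 0.0411]
orientation: [-3.141, -0.0, -0.676]
ft_force: [-0.8, 0.5, 3.2]
opening: 0.0569
```

>>> move_arm(
  targets=[
    {"dp": [0,0,-0.3],"spin": 0,"grip": 5},
    {"dp": [0,0,-0.8],"spin": 0,"grip": 5},
    {"dp": [0,0,-1.5],"spin": 0,"grip": 5},
    {"dp": [0,0,-3],"spin": 0,"grip": 5},
    {"dp": [0,0,-6],"spin": 0,"grip": 5},
    {"dp": [0,0,-10],"spin": 0,"grip": 5},
    {"dp": [0,0,-14],"spin": 0,"grip": 5},
    {"dp": [0,0,-18],"spin": 0,"grip": 5},
    {"dp": [0,0,-22],"spin": 0,"grip": 5},
    {"dp": [0,0,-23],"spin": 0,"grip": 5},
    {"dp": [0,0,-23],"spin": 0,"grip": 5},
  ],
)

```text
clock: 22.0
tool_pos: [0.5099, 0.3969, 0.2735]
orientation: [-3.136, 0.0, -0.676]
ft_force: [0.0, 0.1, -1.3]
opening: 0.0569
```

Run:
```python
from h import *
c=snap('wrist','w14.png');go(.4179,-.1563,.12,-1.6)
t=load('t3');
# rack check in top0 & scene0 with grids
from h import *
s=load('scene0');t0=load('top0')
for n,c2 in (('t',t0),('s',s)):
    im=cv2.cvtColor(c2['img'],cv2.COLOR_RGB2GRAY);x0,y0,x1,y1=(350,250,440,350) if n=='t' else (280,170,360,240)
    m=np.zeros_like(im);m[y0:y1,x0:x1]=(im[y0:y1,x0:x1]<75);m=cv2.morphologyEx(m,cv2.MORPH_CLOSE,np.ones((9,9)))
    fit('rack '+n,[.4179,-.1563,.425],.125,.097,.019,.022,[(c2,m)])
```

```text
dp cm [27.46 48.81 15.09] spin 0.924 from [0.5091 0.3963 0.2709] -0.676 clk 22.05 open 0.0568 F [ 0.3 -0.5 -2.2]
rack t [ 0.418  -0.1547  0.4299] res 143.0625 [2746]
rack s [ 0.4265 -0.1514  0.4047] res 306.6875 [1499]
```

View pics/w14.png

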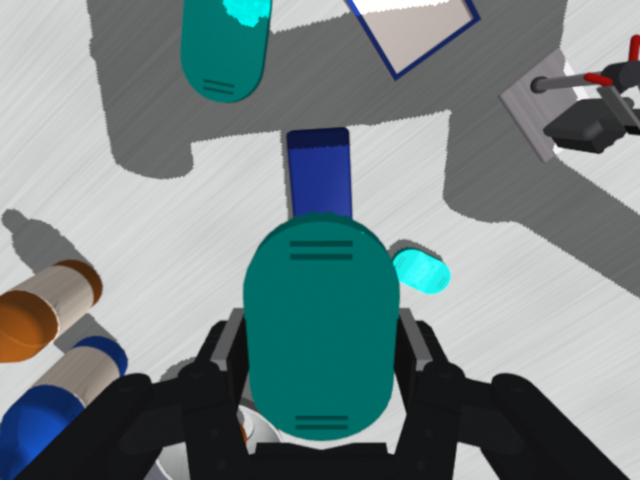

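```bash
python3 -c "
from h import *
go(.419,-.155,.12,.425-np.pi)"
```

```text
dp cm [27.46 48.64 15.09] spin 2.041 from [0.5091 0.3963 0.2709] -0.676 clk 22.05 open 0.0568 F [ 0.3 -0.5 -2.2]
```

>>> move_arm(
  targets=[
    {"dp": [1,1.8,0],"spin": 0.07,"grip": 5},
    {"dp": [2.8,5,0],"spin": 0.2,"grip": 5},
    {"dp": [4.6,8.2,0],"spin": 0.34,"grip": 5},
    {"dp": [6.4,11.4,0],"spin": 0.47,"grip": 5},
    {"dp": [8.2,14.6,0],"spin": 0.61,"grip": 5},
    {"dp": [10.1,17.8,0],"spin": 0.74,"grip": 5},
    {"dp": [11.9,21,0],"spin": 0.88,"grip": 5},
    {"dp": [13.7,24.2,0],"spin": 1.01,"grip": 5},
    {"dp": [15.5,27.4,0],"spin": 1.15,"grip": 5},
    {"dp": [17.3,30.6,0],"spin": 1.28,"grip": 5},
    {"dp": [19.1,33.8,0],"spin": 1.42,"grip": 5},
    {"dp": [20.9,37,0],"spin": 1.55,"grip": 5},
    {"dp": [22.7,40.2,0],"spin": 1.69,"grip": 5},
    {"dp": [24.5,43.4,0],"spin": 1.82,"grip": 5},
    {"dp": [26.2,46.4,0],"spin": 1.95,"grip": 5},
    {"dp": [27.5,48.6,2],"spin": 2.04,"grip": 5},
    {"dp": [27.5,48.6,5],"spin": 2.04,"grip": 5},
    {"dp": [27.5,48.6,8],"spin": 2.04,"grip": 5},
    {"dp": [27.5,48.6,9],"spin": 2.04,"grip": 5},
    {"dp": [27.5,48.6,9],"spin": 2.04,"grip": 5},
  ],
)

```text
clock: 24.05
tool_pos: [0.4183, -0.1548, 0.1785]
orientation: [3.139, -0.006, -2.716]
ft_force: [0.2, -0.0, -0.8]
opening: 0.057
```

Run:
```python
from h import *
c=snap('wrist','w15.png');s=snap('scene','s15.png');go(.419,-.155,.0275,.425-np.pi)
a=c['img'][:,:,::-1].copy();drawbox(a,c,box(.419,-.155,.425,.13,.1,0,.022),(0,0,255));cv2.imwrite('pics/w15o.png',a)
```

```text
dp cm [ 0.15  0.05 15.38] spin 0.002 from [ 0.4206 -0.1548  0.1813] -2.715 clk 24.15 open 0.0568 F [ 0.1 -0.6  0.2]
```

View pics/w15o.png

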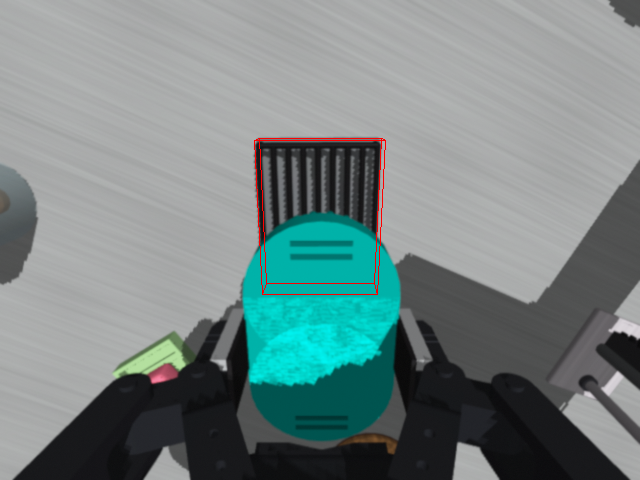

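View pics/s15.png

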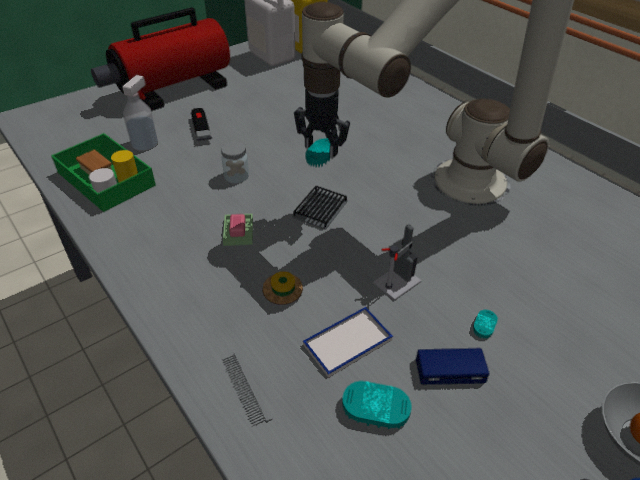

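>>> move_arm(
  targets=[
    {"dp": [0.1,0,3],"spin": 0,"grip": 5},
    {"dp": [0.1,0,6],"spin": 0,"grip": 5},
    {"dp": [0.1,0,9],"spin": 0,"grip": 5},
    {"dp": [0.1,0,11.5],"spin": 0,"grip": 5},
    {"dp": [0.1,0,13.3],"spin": 0,"grip": 5},
    {"dp": [0.1,0,14.4],"spin": 0,"grip": 5},
    {"dp": [0.1,0,14.9],"spin": 0,"grip": 5},
    {"dp": [0.1,0,15.1],"spin": 0,"grip": 5},
    {"dp": [0.1,0,15.1],"spin": 0,"grip": 5},
  ],
)

```text
clock: 25.05
tool_pos: [0.4201, -0.1552, 0.0306]
orientation: [-3.141, 0.002, -2.715]
ft_force: [-1.6, 0.1, -1.0]
opening: 0.0568
```

>>> move_arm(
  targets=[
    {"dp": [0,0,0.1],"spin": 0,"grip": 5},
    {"dp": [0,0,0.2],"spin": 0,"grip": 5},
    {"dp": [0,0,0.28],"spin": 0,"grip": 5},
    {"dp": [0,0,0.28],"spin": 0,"grip": 5},
  ],
)

```text
clock: 25.45
tool_pos: [0.4192, -0.1553, 0.0271]
orientation: [-3.141, 0.0, -2.716]
ft_force: [0.5, 0.2, -1.5]
opening: 0.057
```

>>> move_arm(
  targets=[
    {"dp": [0,0,0.05],"spin": 0,"grip": 5},
    {"dp": [0,0,0.1],"spin": 0,"grip": 5},
    {"dp": [0,0,0.1],"spin": 0,"grip": 5},
  ],
)

```text
clock: 25.75
tool_pos: [0.4192, -0.1553, 0.027]
orientation: [-3.141, 0.0, -2.716]
ft_force: [-2.2, 1.1, 9.1]
opening: 0.0569
```

Contact (9 N up). Release and rise.

>>> move_arm(
  targets=[
    {"dp": [0,0,-0.05],"spin": 0,"grip": 5.8},
    {"dp": [0,0,-0.05],"spin": 0,"grip": 6.6},
    {"dp": [0,0,-0.05],"spin": 0,"grip": 7.2},
    {"dp": [0,0,-0.05],"spin": 0,"grip": 7.4},
    {"dp": [0,0,-0.05],"spin": 0,"grip": 7.4},
    {"dp": [0,0,-1],"spin": 0,"grip": 7.6},
    {"dp": [0,0,-3],"spin": 0,"grip": 8},
    {"dp": [0,0,-6],"spin": 0,"grip": 8.54},
    {"dp": [0,0,-10],"spin": 0,"grip": 8.54},
    {"dp": [0,0,-14],"spin": 0,"grip": 8.54},
    {"dp": [0,0,-18],"spin": 0,"grip": 8.54},
    {"dp": [0,0,-22],"spin": 0,"grip": 8.54},
    {"dp": [0,0,-22],"spin": 0,"grip": 8.54},
    {"dp": [0,0,-22],"spin": 0,"grip": 8.54},
  ],
)

```text
clock: 27.15
tool_pos: [0.4191, -0.1551, 0.2472]
orientation: [-3.141, 0.003, -2.716]
ft_force: [-0.2, -0.3, -0.5]
opening: 0.0855
```

Run:
```python
from h import *
s=snap('scene','s16.png');c=snap('wrist','w16.png')
cv2.imwrite('pics/s16c.png',cv2.resize(s['img'][160:250,270:390,::-1],(800,600),interpolation=cv2.INTER_CUBIC))
ms=mask(s,(80,60,40),(100,255,255),(280,160,370,250));x0=np.array([.419,-.155,.425])
def f(p): return np.abs(sil(s,stad(*p,.098,.058,.032,.044))-ms).sum()
r=minimize(f,x0,method='Nelder-Mead',options=dict(initial_simplex=x0+np.array([[0,0,0],[.006,0,0],[0,.006,0],[0,0,.1]]),xatol=1e-4,fatol=.5));print(r.x,r.fun,ms.sum())
yaw=-.57;go(.5146-.1*np.cos(yaw),.3942-.1*np.sin(yaw),.25,yaw)
```

```text
[ 0.42180497 -0.15559608  0.44287046] 60.3125 621
dp cm [-26.02  54.44  -0.49] spin -2.146 from [ 0.4181 -0.1551  0.2451] -2.716 clk 27.25 open 0.0852 F [-0.1 -0.4 -0.4]
```

View pics/s16c.png

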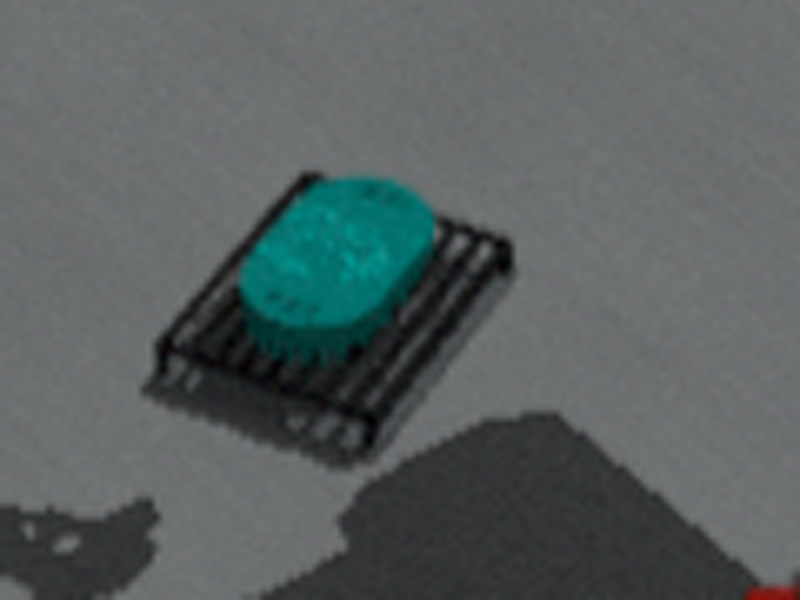

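>>> move_arm(
  targets=[
    {"dp": [-1,2.2,-1.5],"spin": -0.09,"grip": 8.54},
    {"dp": [-2.7,5.6,-2],"spin": -0.22,"grip": 8.54},
    {"dp": [-4.3,9,-2],"spin": -0.36,"grip": 8.54},
    {"dp": [-5.9,12.4,-2],"spin": -0.49,"grip": 8.54},
    {"dp": [-7.5,15.8,-2],"spin": -0.63,"grip": 8.54},
    {"dp": [-9.2,19.2,-2],"spin": -0.76,"grip": 8.54},
    {"dp": [-10.8,22.6,-2],"spin": -0.89,"grip": 8.54},
    {"dp": [-12.4,26,-2],"spin": -1.03,"grip": 8.54},
    {"dp": [-14,29.4,-2],"spin": -1.16,"grip": 8.54},
    {"dp": [-15.7,32.8,-2],"spin": -1.3,"grip": 8.54},
    {"dp": [-17.3,36.2,-2],"spin": -1.43,"grip": 8.54},
    {"dp": [-18.9,39.6,-2],"spin": -1.56,"grip": 8.54},
    {"dp": [-20.5,43,-2],"spin": -1.7,"grip": 8.54},
    {"dp": [-22.2,46.4,-2],"spin": -1.83,"grip": 8.54},
    {"dp": [-24,50.2,-1.5],"spin": -1.97,"grip": 8.54},
    {"dp": [-25.5,53.3,-0.5],"spin": -2.1,"grip": 8.54},
    {"dp": [-26,54.4,-0.5],"spin": -2.146,"grip": 8.54},
    {"dp": [-26,54.4,-0.5],"spin": -2.146,"grip": 8.54},
    {"dp": [-26,54.4,-0.5],"spin": -2.146,"grip": 8.54},
    {"dp": [-26,54.4,-0.5],"spin": -2.146,"grip": 8.54},
  ],
)

```text
clock: 29.25
tool_pos: [0.4313, 0.4465, 0.2508]
orientation: [3.141, -0.0, -0.571]
ft_force: [0.1, -0.5, -0.1]
opening: 0.0854
```

Run:
```python
from h import *
c=snap('wrist','w17.png')
m=mask(c,(105,80,20),(135,255,255),(240,0,400,200))
f=fit('case',[.513,.395,-.57],.132,.062,0,.036,[(c,m)])
a=c['img'][:,:,::-1].copy();drawbox(a,c,box(*f,.132,.062,0,.036),(0,255,255));cv2.imwrite('pics/w17o.png',a)
go(f[0],f[1],.013,f[2])
```

```text
case [ 0.5127  0.3972 -0.6182] res 426.0 [10808]
dp cm [ 9.51 -0.25 23.82] spin 0.047 from [0.4314 0.4465 0.2512] -0.571 clk 29.3 open 0.0854 F [0.  1.  0.9]
```

View pics/w17o.png

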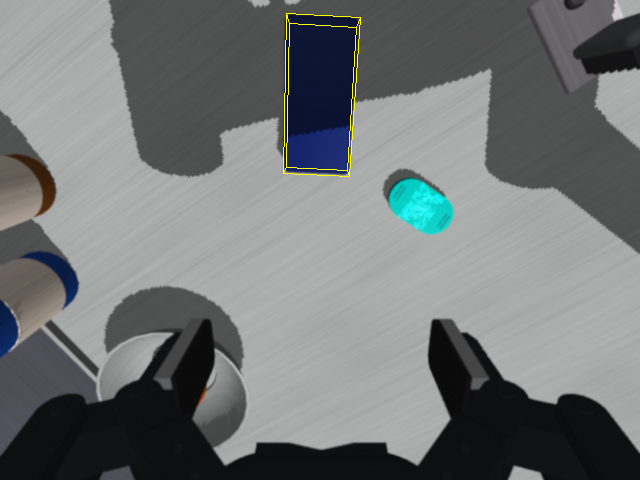

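>>> move_arm(
  targets=[
    {"dp": [4,0,3],"spin": 0.03,"grip": 8.54},
    {"dp": [8,0,6],"spin": 0.047,"grip": 8.54},
    {"dp": [9.5,0,10],"spin": 0.047,"grip": 8.54},
    {"dp": [9.5,0,14],"spin": 0.047,"grip": 8.54},
    {"dp": [9.5,0,17.5],"spin": 0.047,"grip": 8.54},
    {"dp": [9.5,0,20.5],"spin": 0.047,"grip": 8},
    {"dp": [9.5,0,22.5],"spin": 0.047,"grip": 7.6},
    {"dp": [9.5,0,23.5],"spin": 0.047,"grip": 7.3},
    {"dp": [9.5,0,23.7],"spin": 0.047,"grip": 7.1},
    {"dp": [9.5,0,23.7],"spin": 0.047,"grip": 7.1},
    {"dp": [9.5,0,23.7],"spin": 0.047,"grip": 7.1},
  ],
)

```text
clock: 30.4
tool_pos: [0.512, 0.397, 0.0157]
orientation: [-3.139, -0.0, -0.617]
ft_force: [-0.6, 0.2, 0.3]
opening: 0.0708
```

Run:
```python
from h import *
c=snap('wrist','w18.png');go(.5127,.3972,.0135,-.618)
```

```text
dp cm [ 0.05 -0.06  0.22] spin 0.001 from [0.5119 0.397  0.0157] -0.617 clk 30.45 open 0.0711 F [-0.3  0.5  0.1]
```

View pics/w18.png

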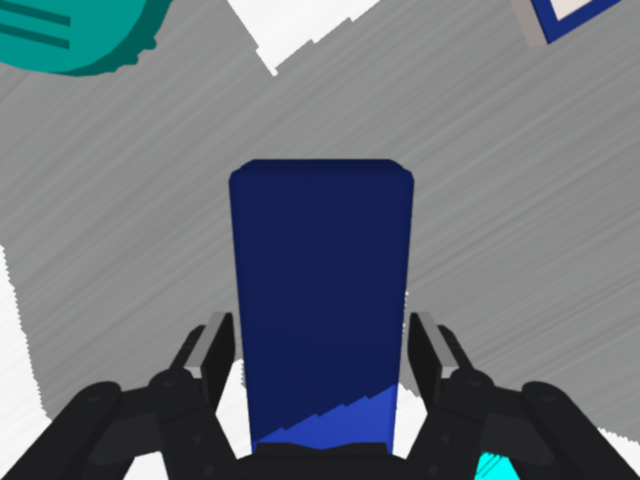

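>>> move_arm(
  targets=[
    {"dp": [0,0,0.15],"spin": 0,"grip": 6.8},
    {"dp": [0,0,0.15],"spin": 0,"grip": 6.4},
    {"dp": [0,0,0.15],"spin": 0,"grip": 6},
    {"dp": [0,0,0.15],"spin": 0,"grip": 5.5},
    {"dp": [0,0,0.15],"spin": 0,"grip": 5.5},
    {"dp": [0,0,0.15],"spin": 0,"grip": 5.5},
  ],
  newtons=60,
)

```text
clock: 31.05
tool_pos: [0.5115, 0.3968, 0.0135]
orientation: [-3.14, -0.0, -0.616]
ft_force: [-1.2, -0.3, 6.3]
opening: 0.0606
```

>>> move_arm(
  targets=[
    {"dp": [0,0,-0.3],"spin": 0,"grip": 5.5},
    {"dp": [0,0,-0.8],"spin": 0,"grip": 5.5},
    {"dp": [0,0,-1.5],"spin": 0,"grip": 5.5},
    {"dp": [0,0,-3],"spin": 0,"grip": 5.5},
    {"dp": [0,0,-5.5],"spin": 0,"grip": 5.5},
    {"dp": [0,0,-8.5],"spin": 0,"grip": 5.5},
    {"dp": [0,0,-11.5],"spin": 0,"grip": 5.5},
    {"dp": [0,0,-14],"spin": 0,"grip": 5.5},
    {"dp": [0,0,-14],"spin": 0,"grip": 5.5},
    {"dp": [0,0,-14],"spin": 0,"grip": 5.5},
  ],
)

```text
clock: 32.05
tool_pos: [0.511, 0.3963, 0.1533]
orientation: [-3.14, 0.001, -0.617]
ft_force: [-0.0, -0.6, -2.7]
opening: 0.0608
```

Run:
```python
from h import *
c=snap('wrist','w19.png');s=snap('scene','s19.png');go(.6335,.2195,.10,-.062)
cv2.imwrite('pics/s19c.png',cv2.resize(s['img'][250:400,330:530,::-1],(800,600),interpolation=cv2.INTER_CUBIC))
```

```text
dp cm [20.23  7.23  5.11] spin -0.555 from [0.5104 0.3956 0.1511] -0.617 clk 32.15 open 0.0603 F [ 0.2 -0.4 -2.3]
```

View pics/s19c.png

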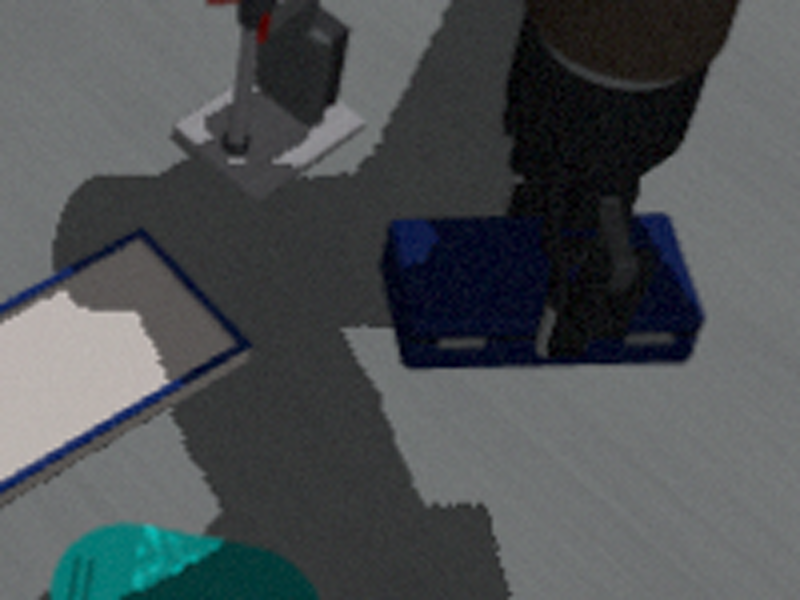

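>>> move_arm(
  targets=[
    {"dp": [1.3,0.5,0],"spin": -0.04,"grip": 5.5},
    {"dp": [3.6,1.3,0],"spin": -0.1,"grip": 5.5},
    {"dp": [6.1,2.2,0],"spin": -0.17,"grip": 5.5},
    {"dp": [8.6,3.1,0],"spin": -0.24,"grip": 5.5},
    {"dp": [11.1,4,0],"spin": -0.31,"grip": 5.5},
    {"dp": [13.6,4.9,0],"spin": -0.38,"grip": 5.5},
    {"dp": [16.1,5.8,0],"spin": -0.45,"grip": 5.5},
    {"dp": [18.5,6.6,0],"spin": -0.51,"grip": 5.5},
    {"dp": [20.2,7.2,1],"spin": -0.555,"grip": 5.5},
    {"dp": [20.2,7.2,3],"spin": -0.555,"grip": 5.5},
    {"dp": [20.2,7.2,5.1],"spin": -0.555,"grip": 5.5},
    {"dp": [20.2,7.2,5.1],"spin": -0.555,"grip": 5.5},
    {"dp": [20.2,7.2,5.1],"spin": -0.555,"grip": 5.5},
  ],
)

```text
clock: 33.45
tool_pos: [0.634, 0.2204, 0.1003]
orientation: [3.14, 0.002, -0.061]
ft_force: [0.2, 0.0, -1.1]
opening: 0.0608
```

Run:
```python
from h import *
c=snap('wrist','w20.png');s=snap('scene','s20.png');go(.6335,.2195,.0185,-.062)
a=c['img'][:,:,::-1].copy();drawbox(a,c,box(.6335,.2197,-.062,.164,.094,0,.0145),(0,0,255));cv2.imwrite('pics/w20o.png',a)
```

```text
dp cm [-0.13  0.18  8.39] spin 0.001 from [0.635  0.2212 0.1024] -0.061 clk 33.55 open 0.0604 F [ 0.8 -0.  -2. ]
```

View pics/w20o.png

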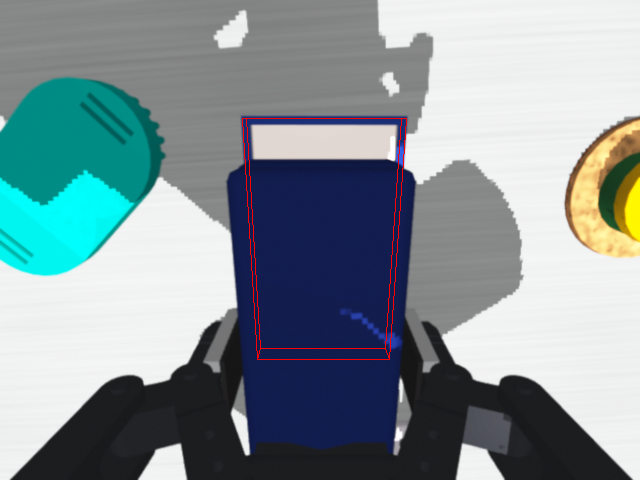

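View pics/s20.png

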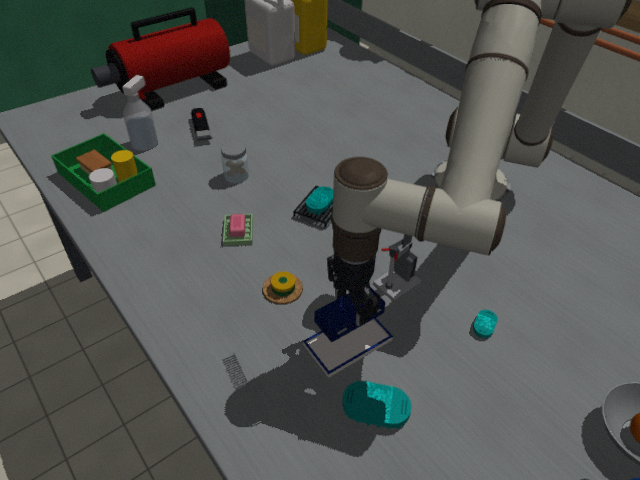

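>>> move_arm(
  targets=[
    {"dp": [0,0.1,2],"spin": 0,"grip": 5.5},
    {"dp": [0,0.15,4],"spin": 0,"grip": 5.5},
    {"dp": [0,0.15,6],"spin": 0,"grip": 5.5},
    {"dp": [0,0.15,7],"spin": 0,"grip": 5.5},
    {"dp": [0,0.15,7.5],"spin": 0,"grip": 5.5},
    {"dp": [0,0.15,7.9],"spin": 0,"grip": 5.5},
    {"dp": [0,0.15,7.9],"spin": 0,"grip": 5.5},
    {"dp": [0,0.15,7.9],"spin": 0,"grip": 5.5},
  ],
)

```text
clock: 34.35
tool_pos: [0.6348, 0.2196, 0.0234]
orientation: [-3.141, -0.001, -0.061]
ft_force: [0.1, -0.3, -2.1]
opening: 0.0605
```

Run:
```python
from h import *
c=snap('wrist','w21.png');s=snap('scene','s21.png');go(.6335,.2195,.0185,-.062)
cv2.imwrite('pics/s21c.png',cv2.resize(s['img'][260:410,270:470,::-1],(800,600),interpolation=cv2.INTER_CUBIC))
```

```text
dp cm [-0.12  0.01  0.49] spin 0.0 from [0.6347 0.2195 0.0234] -0.062 clk 34.45 open 0.061 F [ 0.7 -0.5 -2.7]
```

View pics/w21.png

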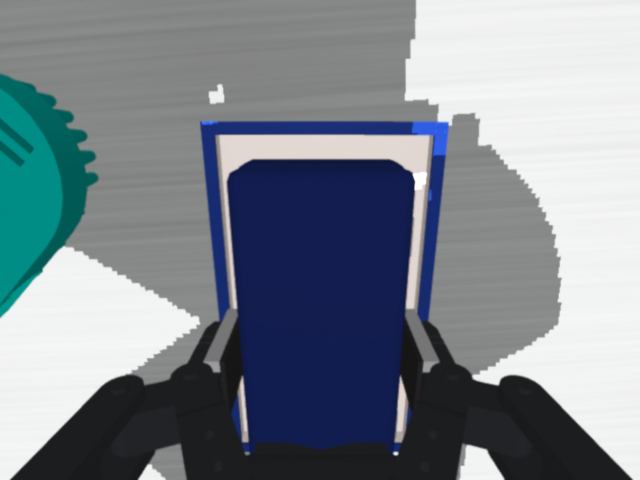

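View pics/s21c.png

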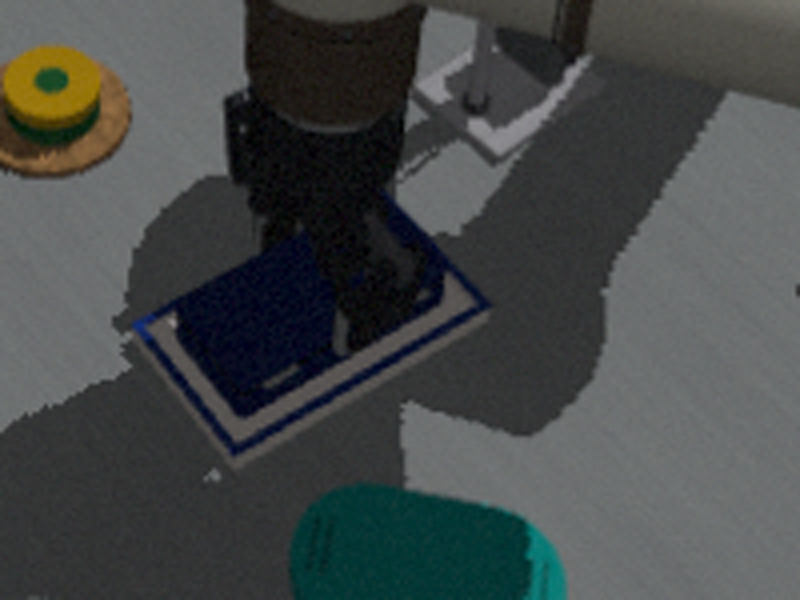

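>>> move_arm(
  targets=[
    {"dp": [-0.05,0,0.15],"spin": 0,"grip": 5.5},
    {"dp": [-0.1,0,0.3],"spin": 0,"grip": 5.5},
    {"dp": [-0.1,0,0.4],"spin": 0,"grip": 5.5},
    {"dp": [-0.1,0,0.45],"spin": 0,"grip": 5.5},
    {"dp": [-0.1,0,0.45],"spin": 0,"grip": 5.5},
  ],
)

```text
clock: 34.95
tool_pos: [0.6331, 0.2193, 0.0185]
orientation: [3.141, 0.0, -0.062]
ft_force: [-3.2, -1.0, 1.7]
opening: 0.0605
```

>>> move_arm(
  targets=[
    {"dp": [0,0,0.05],"spin": 0,"grip": 5.5},
    {"dp": [0,0,0.05],"spin": 0,"grip": 5.5},
  ],
)

```text
clock: 35.15
tool_pos: [0.6331, 0.2193, 0.0185]
orientation: [3.141, 0.0, -0.062]
ft_force: [-3.4, -1.0, 5.3]
opening: 0.0607
```

Seated (force from −2.7 to +5 N, height as expected). Release and rise.

>>> move_arm(
  targets=[
    {"dp": [0,0,0],"spin": 0,"grip": 6.5},
    {"dp": [0,0,0],"spin": 0,"grip": 7.2},
    {"dp": [0,0,0],"spin": 0,"grip": 7.6},
    {"dp": [0,0,0],"spin": 0,"grip": 7.6},
    {"dp": [0,0,-0.5],"spin": 0,"grip": 7.6},
    {"dp": [0,0,-2],"spin": 0,"grip": 7.8},
    {"dp": [0,0,-4],"spin": 0,"grip": 8.2},
    {"dp": [0,0,-7],"spin": 0,"grip": 8.54},
    {"dp": [0,0,-11],"spin": 0,"grip": 8.54},
    {"dp": [0,0,-15],"spin": 0,"grip": 8.54},
    {"dp": [0,0,-19],"spin": 0,"grip": 8.54},
    {"dp": [0,0,-22],"spin": 0,"grip": 8.54},
    {"dp": [0,0,-22],"spin": 0,"grip": 8.54},
    {"dp": [0,0,-22],"spin": 0,"grip": 8.54},
  ],
)

```text
clock: 36.55
tool_pos: [0.6333, 0.2195, 0.2397]
orientation: [-3.139, -0.003, -0.062]
ft_force: [0.7, -0.2, -0.1]
opening: 0.0856
```

Run:
```python
from h import *
s=snap('scene','s22.png');t=snap('top','t22.png')
ms=mask(s,(105,80,10),(135,255,130),(290,270,400,380))
a=s['img'][:,:,::-1].copy();k=4;a=cv2.resize(a[260:410,270:470],(800,600),interpolation=cv2.INTER_CUBIC);drawbox(a,s,box(.6335,.2195,-.062,.132,.062,.005,.041),(0,255,255),4,(270,260));cv2.imwrite('pics/s22c.png',a)
# jar/stand shift: diff against first scene
s0=load('scene0')
for n,(x0,y0,x1,y1) in (('jar',(215,135,255,190)),('stand',(365,220,430,305))):
    g0=cv2.cvtColor(s0['img'],cv2.COLOR_RGB2GRAY).astype(np.float32);g1=cv2.cvtColor(s['img'],cv2.COLOR_RGB2GRAY).astype(np.float32)
    print(n,cv2.phaseCorrelate(g0[y0:y1,x0:x1].copy(),g1[y0:y1,x0:x1].copy(),cv2.createHanningWindow((x1-x0,y1-y0),cv2.CV_32F)))
print(monitor.sense()['clock'])
```

```text
jar ((0.04408894368495453, -0.09195898845226935), 0.9900244957208634)
stand ((0.4152782497705516, -0.11780442696161231), 0.591941417293784)
36.65
```

View pics/s22c.png

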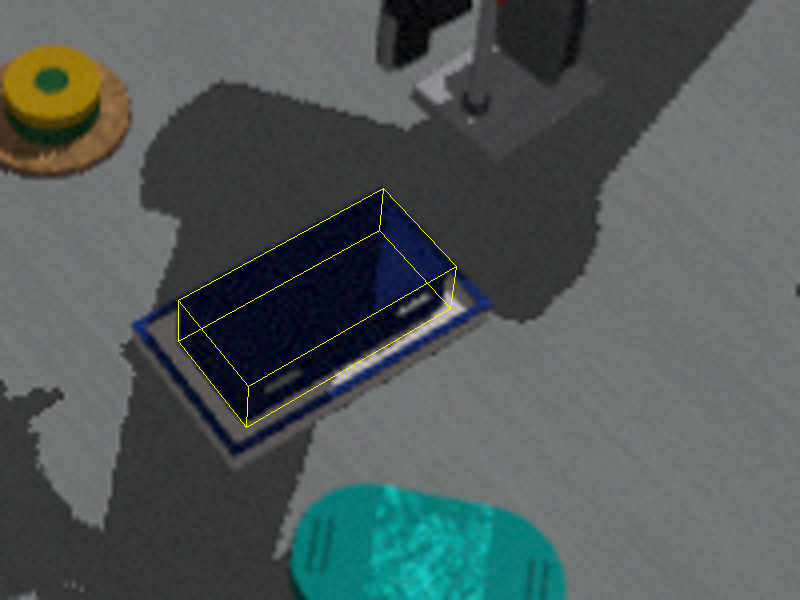

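View pics/s22.png

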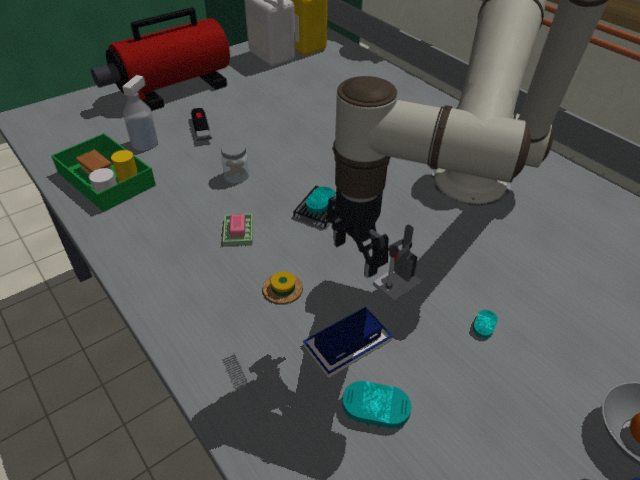

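```bash
python3 -c "
from h import *
print(monitor.sense()['joint_velocities'].round(3)); print(ctrl.close_job())"
```

```text
[-0.001  0.016 -0.012  0.003  0.002 -0.001]
the job is handed in; nothing more can be done
None
```

I took the pile apart from the top down and put each thing in its place. I handed the job in at 36.7 s of the 128 s allowed. The hand-in reports no verdict.

| Thing | Place | What the last look showed |
|---|---|---|
| Soap | Dish | Fitted about 2 mm from centre and about 0.04 rad off lengthwise |
| Tin | Coaster | Matches the drawn outline of its place by eye; no number fitted |
| Comb (98 x 58 mm, the one in the pile) | Rack | Fitted about 3 mm from centre, lying flat |
| Case | Tray | Lies inside the rim and matches the drawn outline of its place by eye; no number fitted |

- **Setting down:** the soap, tin and comb were each lowered until the wrist force read 5–9 N, then released. The case gave the weakest reading, 2 N rising to 5 N, but it was at the expected height when I let go. The gripper ended 0.24 m up, touching nothing.
- **Jar:** it has not moved; the scene image shifted less than 0.1 px.
- **Stand:** the automatic check was weak (shift 0.4 px, match 0.59), because the gripper and shadows overlapped it in the picture. By eye it stands upright where it was.
- **Disagreement:** the two cameras put the rack up to 9 mm apart. I trusted the top view, and the wrist view agreed with it.

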